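Grade the dried round-bottom flasks into the flask stand

ROBOT

A 7-joint arm with a two-finger parallel gripper is mounted at the origin on a cart in front of the work surface, level with it; the furniture and walls round the work are solid. World frame = base frame: x ahead of the robot, y to its left, z up, the work surface at z = 0. Lengths are in m, angles in rad, forces in N, time in s.
With the tool pointing down it reaches from about 0.4 to 0.85 m from the base axis. Payload 4.5 kg.
Tool frame: the origin (TCP) lies midway between the tips of the shut fingers; the grasp point (between the pads) lies r.grip_point_offset behind it (r.grip_point_offset is the distance from the TCP to the grasp point, in m); z points along the fingers, y is the line along which they close (so a half turn about z gives the same grasp; the last joint's range is limited). The gripper opens to 88 mm and grips with 3 to 60 N. Pads are 18 mm wide; open, the fingers measure 123 mm over their backs; the gripper's body (75 mm by 187 mm) begins 45 mm behind the grasp point.
Start: joints at [1.244, 0.689, -0.195, 1.565, 0.157, 0.902, -0.215], TCP at [0.221, -0.585, 0.239] pointing down, gripper open.
Joint ranges: [-3.01, 3.01], [-0.46, 2.08], [-1.47, 1.51], [0.13, 2.56], [-1, 4.14], [0.04, 2.09], [-2.66, 2.66]. Speed limits (rad/s): [2.57, 2.57, 3.14, 3.14, 3.14, 3.14, 3.14].

INTERFACE

Orientations are given as a unit quaternion [x, y, z, w].
In Python, from plant import r gives the robot as it stands.
- The arm moves only by the shell command python3 -m jog 'ROWS' [FORCE]. ROWS is JSON, a list of rows, each an object of numbers: "wx", "wy", "wz": the turn, a rotation vector about the world's x, y, z as a fraction of full scale; "dx", "dy", "dz": the shift along the world's x, y, z as a fraction of full scale; "hand": the closure, from 0 (fully open) to 1 (shut). In form: [{"wx": .., "wy": .., "wz": .., "dx": .., "dy": .., "dz": .., "hand": ..}, ...]. A call has 1 to 5 rows; each row shifts and turns the commanded pose from where the row before left it; what a row does not reach is not made up. Full scale, the value 1, is 0.25 m for a shift and 2 rad for a turn. A row lasts 1/12 s, in which the tool goes at most 41.7 mm and 7.16 degrees, less where a joint would pass 70% of its speed; a pose out of reach is approached as far as the arm can. A call with a number of a shift or a turn outside -1 to 1 is refused whole. A call with a gripper value outside its range is refused whole. The fingers move at their own pace and stop on an object; FORCE is the grip in N (left out, the last holds). Time passes only in rows, so rows that do not move let the fingers close. It gives the time, the measured TCP pose, the force, the opening and the grip force at its end, in the units of the state.
- r.get_state(): the state, without advancing time (a new reading comes with each control period).
- r.snapshot(name): name is "scene" or "side" or "wrist"; returns the picture (384x512x3 uint8, red, green, blue); there is no depth.
- r.camera_info(name): a dict with "mtx" (3x3 intrinsics, pixels), "R" (3x3) and "t" (3): a world point X has camera coordinates R X + t. Camera axes: x right, y down, z forward; pixel columns grow to the right and rows downward; lengths in m; the calibration is good to about 2 mm. A picture is of the moment at which its call begins: read the wrist's pose just before it. camera_info takes no time and is no camera call; for the wrist camera it gives the pose at the moment of the call.
- r.finish_job(): hands the job in; it is judged then, once.
Trained networks look in the newest picture that a camera, given by its name, has taken for a name from the list of things; names that differ only in an ending like _2 or _b are one class to them, and where a whole thing is asked for, a point or a joint stands for the part that bears it (a point fixed in the world has none). Each returns a list of dicts, best first, with "p" (0 to 1); they miss things now and then, are a little off and sometimes report something else, mostly with a low value. They report only what shows in the picture. A call takes as long as a camera call. They do not tell look-alikes from the thing itself.
- r.search_frame(camera, query): "bbox" ([left, top, right, bottom] in pixels, round what is visible of it).
- r.masks_of(camera, query): "region" (384x512 bool, what is visible of it) and "bbox" ([left, top, right, bottom] in pixels, round what is visible of it).
The state is a dict: "clock": time; "q": joint angles; "qd": joint speeds; "joint_torque": joint torques, N m; "tool_pos": TCP position; "eef_rot": TCP orientation; "contact_force": force on the tool from outside, world axes, zero at the start; "moment": the same for the moment, N m; "opening": opening from 0.0 (shut) to 1.0 (fully open); "finger_force": force on a finger pad.
Only numpy, scipy, OpenCV 4.12 (cv2) and the standard library are available. Lean on these libraries where they do the work, as an engineer would, in place of code of your own. Each camera call takes 0.05 s, during which the arm holds its last target. There are 200 camera calls.

TASK

The four round-bottom flasks have dried on their cork rings. Put them away in the wooden flask stand in order of size, each with its ball seated in the hole made for it, from the smallest flask in the smallest hole to the largest in the largest, with all necks upright (a slight lean does no harm). They are glass: set each one down gently instead of dropping it, and do not shift the small bottle or the timer that stand among them.

Things in the scene. Friction and masses are not known exactly. Their poses are not given: they have to be found in the camera images.
- flask_50: The smallest of four clear round-bottom glass flasks: ball 51 mm across, straight neck 24 mm across (27 at the rim), 90 mm tall, about 60 g. Origin: centre of the ball; z up along the neck; rim 64.5 mm above the origin; its yaw means nothing. Grasp the top 25 mm of the neck from above. It starts upright on one of four equal fixed cork rings (68 mm across, 22 high, hole 30).
- flask_100: The second smallest of four clear round-bottom glass flasks: ball 64 mm across, straight neck 28 mm across (31 at the rim), 106 mm tall, about 90 g. Origin: centre of the ball; z up along the neck; rim 74.0 mm above the origin; its yaw means nothing. Grasp the top 25 mm of the neck from above. It starts upright on one of four equal fixed cork rings (68 mm across, 22 high, hole 30).
- flask_150: The second largest of four clear round-bottom glass flasks: ball 74 mm across, straight neck 30 mm across (33 at the rim), 120 mm tall, about 110 g. Origin: centre of the ball; z up along the neck; rim 83.0 mm above the origin; its yaw means nothing. Grasp the top 25 mm of the neck from above. It starts upright on one of four equal fixed cork rings (68 mm across, 22 high, hole 30).
- flask_250: The largest of four clear round-bottom glass flasks: ball 85 mm across, straight neck 32 mm across (35 at the rim), 138 mm tall, about 150 g. Origin: centre of the ball; z up along the neck; rim 95.5 mm above the origin; its yaw means nothing. Grasp the top 25 mm of the neck from above. It starts upright on one of four equal fixed cork rings (68 mm across, 22 high, hole 30).
- stand: Pale wooden flask stand, fixed, 324 x 116 mm, top 45 mm high, points any way. Origin: on the bench under its middle; y along the row of four through holes, x across. Holes, all at x 0 (y / diameter / height of the seated ball's centre above the origin, mm): +121/35/64, +52/44/68, -28/51/72, -119/58/76, for smallest to largest flask. Balls self-centre. Open the fingers across the row.
- buffer_bottle: Bystander: a small screw-cap laboratory bottle with a blue cap, 56 mm across, 110 mm tall, standing. Origin at the centre of its underside.
- timer: Bystander: a white digital timer, 68 x 64 x 19 mm, lying flat. Origin at the centre of its underside.
Not all that is in view belongs to the job. What is shaped like the flask_250 but purple is not meant.

How it is judged:
At the end, for the whole second after the job is handed in: Each flask is seated in its own hole of the stand: the centre of its ball within 8 mm of the hole's axis along and across the row and within 4.5 mm of its seated height, the neck within 22 degrees of upright, at rest and released (x of flask_50 in the frame of stand between -0.008 and 0.008 m and y of flask_50 in the frame of stand between 0.113 and 0.129 m and z of flask_50 in the frame of stand between 0.059 and 0.068 m and angle between each of flask_50, flask_100, flask_150, flask_250's own z axis and vertical below 0.38 rad and linear speed of each of flask_50, flask_100, flask_150, flask_250 below 0.02 m/s and contact force between the fingers and flask_50 below 0.1 N and x of flask_100 in the frame of stand between -0.008 and 0.008 m and y of flask_100 in the frame of stand between 0.044 and 0.06 m and z of flask_100 in the frame of stand between 0.0637 and 0.0727 m and contact force between the fingers and flask_100 below 0.1 N and x of flask_150 in the frame of stand between -0.008 and 0.008 m and y of flask_150 in the frame of stand between -0.036 and -0.02 m and z of flask_150 in the frame of stand between 0.0673 and 0.0763 m and contact force between the fingers and flask_150 below 0.1 N and x of flask_250 in the frame of stand between -0.008 and 0.008 m and y of flask_250 in the frame of stand between -0.127 and -0.111 m and z of flask_250 in the frame of stand between 0.0716 and 0.0806 m and contact force between the fingers and flask_250 below 0.1 N); the robot touches nothing.
It fails at once if a flask is dropped (falls freely by more than about 20 mm) ((linear speed of flask_50 above 0.65 m/s and contact force between the fingers and flask_50 below 0.02 N) or (linear speed of flask_100 above 0.65 m/s and contact force between the fingers and flask_100 below 0.02 N) or (linear speed of flask_150 above 0.65 m/s and contact force between the fingers and flask_150 below 0.02 N) or (linear speed of flask_250 above 0.65 m/s and contact force between the fingers and flask_250 below 0.02 N)).
It fails at once if the small bottle or the timer is moved more than 20 mm (distance of any of buffer_bottle, timer from where it was at the start of the episode above 0.02 m).
It also fails if it takes over 101 s, if anything falls off the work surface, if the arm or the gripper's body presses on something with over 40 N, if the wrist force passes 120 N, or if a joint passes its speed limit or range.

## Working session

There is one attempt and no reset: what is moved stays moved. The work goes in short steps, Python scripts to look and compute and a shell command to move; the robot and the scene stay as the last step left them, time stands still between calls to the robot, and variables do not carry over. Pictures are saved under pics/ and viewed, at most 14 in all, crops included, and the job is handed in when it is done.

```bash
mkdir -p pics; ls; python3 - <<'E'
from plant import r
import cv2,numpy as np
s=r.get_state();print(s['clock'],s['tool_pos'],s['eef_rot'],r.grip_point_offset)
for c in['scene','side']:
    im=r.snapshot(c);cv2.imwrite(f'pics/{c}0.png',cv2.resize(im[:,:,::-1],(800,600)))
    ci=r.camera_info(c);print(c,'campos',-ci['R'].T@ci['t'],ci['mtx'][0])
    for q in['flask_50','flask_100','flask_150','flask_250','stand','buffer_bottle','timer']:
        print(q,[(round(d['p'],2),np.round(d['bbox']).astype(int).tolist()) for d in r.search_frame(c,q)][:5])
print(r.get_state()['clock'])
E
```

```text
pics
0.0 [ 0.22034515 -0.58419696  0.23792012] [ 9.83769489e-01  1.79434525e-01 -2.28103431e-04 -8.89297929e-04] 0.0187
scene campos [-0.24818572 -1.400447    1.23556219] [481.78742488   0.         257.23827936]
flask_50 [(0.9, [314, 204, 338, 238]), (0.83, [212, 143, 224, 165]), (0.56, [276, 274, 304, 292])]
flask_100 [(0.9, [314, 204, 338, 238]), (0.83, [212, 143, 224, 165]), (0.56, [276, 274, 304, 292])]
flask_150 [(0.9, [314, 204, 338, 238]), (0.83, [212, 143, 224, 165]), (0.56, [276, 274, 304, 292])]
flask_250 [(0.9, [314, 204, 338, 238]), (0.83, [212, 143, 224, 165]), (0.56, [276, 274, 304, 292])]
stand [(0.84, [238, 182, 317, 206])]
buffer_bottle []
timer [(0.48, [298, 254, 316, 275])]
side campos [0.37269058 1.21114284 0.79364454] [372.56781014   0.         252.60553119]
flask_50 [(0.91, [218, 143, 235, 171]), (0.86, [249, 225, 269, 261]), (0.85, [196, 232, 211, 258]), (0.74, [277, 137, 294, 164]), (0.67, [269, 155, 278, 177])]
flask_100 [(0.91, [218, 143, 235, 171]), (0.86, [249, 225, 269, 261]), (0.85, [196, 232, 211, 258]), (0.74, [277, 137, 294, 164]), (0.67, [269, 155, 278, 177])]
flask_150 [(0.91, [218, 143, 235, 171]), (0.86, [249, 225, 269, 261]), (0.85, [196, 232, 211, 258]), (0.74, [277, 137, 294, 164]), (0.67, [269, 155, 278, 177])]
flask_250 [(0.91, [218, 143, 235, 171]), (0.86, [249, 225, 269, 261]), (0.85, [196, 232, 211, 258]), (0.74, [277, 137, 294, 164]), (0.67, [269, 155, 278, 177])]
stand []
buffer_bottle [(0.81, [222, 261, 242, 302])]
timer [(0.47, [253, 155, 268, 174])]
0.8
```

View pics/scene0.png

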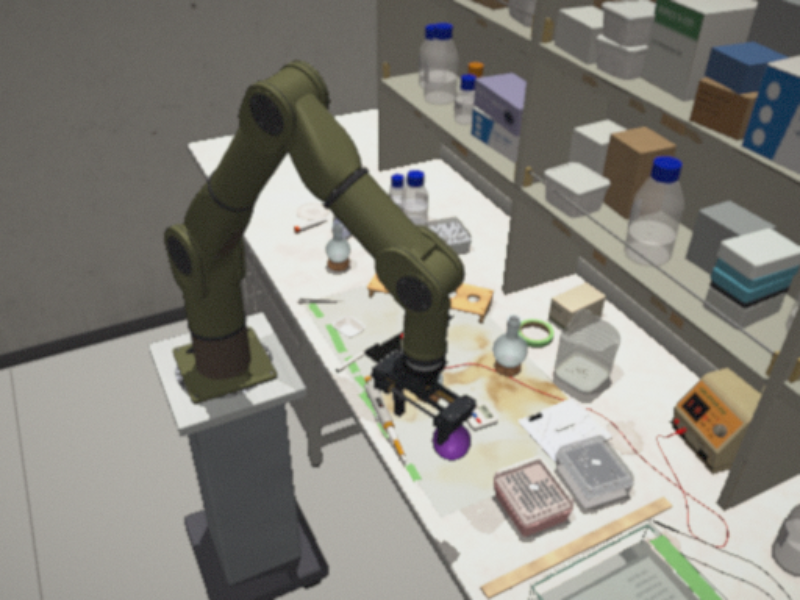

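View pics/side0.png

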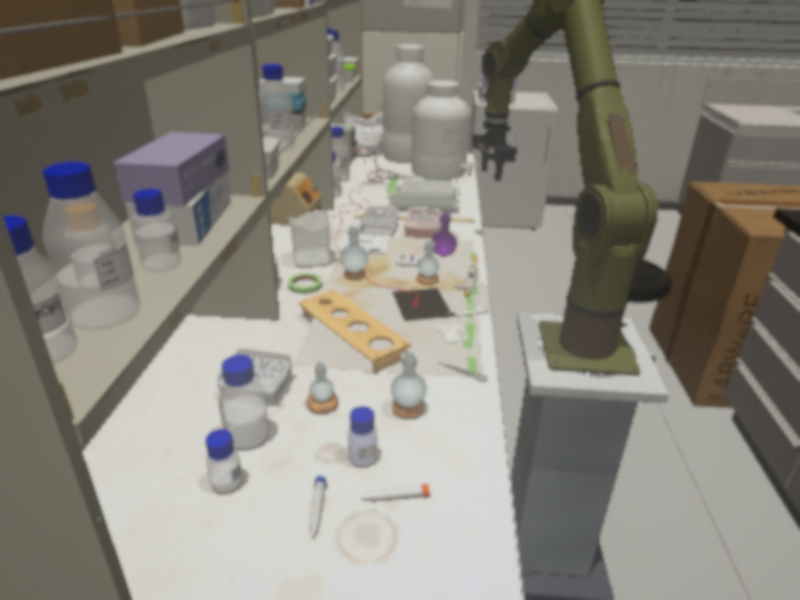

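The side view (800x600 scale) shows four clear flasks on cork at about (353,255), (428,265), (321,390) and (408,387). The purple look-alike is at (445,238), the stand at (355,328), the small bottle at (362,437) and the timer near (408,255). The purple flask is the decoy and is not to be touched. Next I compute rough positions.

```bash
cat > h.py <<'E'
from plant import r
import cv2,numpy as np
def ray(ci,px,z):
    px=np.atleast_2d(np.array(px,float)); d=np.c_[px,np.ones(len(px))]@np.linalg.inv(ci['mtx']).T@ci['R']
    o=-ci['R'].T@ci['t']; return o+d*((z-o[2])/d[:,2])[:,None]
def proj(ci,X):
    p=(np.atleast_2d(X)@ci['R'].T+ci['t'])@ci['mtx'].T; return p[:,:2]/p[:,2:]
F={50:(25.5,64.5),100:(32,74),150:(37,83),250:(42.5,95.5)}
E
python3 - <<'E'
from h import *
ci=r.camera_info('side');f=ci['mtx'][0,0]
for b in[[218,143,235,171],[249,225,269,261],[196,232,211,258],[277,137,294,164],[269,155,278,177]]:
    # size from width
    c=((b[0]+b[2])/2,b[3]-(b[2]-b[0])*.5)
    X=ray(ci,c,.05)[0]; dep=(ci['R']@X+ci['t'])[2]
    print(b,'width mm',(b[2]-b[0])*dep/f*1e3,'base',np.round(X,3))
print('stand',np.round(ray(ci,np.array([[303,318],[330,293],[408,347],[375,360]])*.64,.045),3))
print('bottle',ray(ci,(232,290),.028)); print('timer',ray(ci,(260,165),.01))
ci=r.camera_info('scene')
for c in[(326,225),(218,159)]: print(ray(ci,c,.05))
side=cv2.imread('pics/side0.png')
cv2.imwrite('pics/crop0.png',cv2.resize(side[200:480,250:520],None,fx=2.1,fy=2.1,interpolation=2))
E
```

```text
[218, 143, 235, 171] width mm 79.41753228941607 base [ 0.621 -0.354  0.05 ]
[249, 225, 269, 261] width mm 63.17614034408153 base [0.422 0.282 0.05 ]
[196, 232, 211, 258] width mm 47.29835793278744 base [0.597 0.298 0.05 ]
[277, 137, 294, 164] width mm 83.05595972186376 base [ 0.347 -0.468  0.05 ]
[269, 155, 278, 177] width mm 40.0445613536197 base [ 0.398 -0.276  0.05 ]
stand [[ 0.692  0.015  0.045]
 [ 0.649 -0.117  0.045]
 [ 0.427  0.113  0.045]
 [ 0.496  0.171  0.045]]
bottle [[0.48732693 0.43752571 0.028     ]]
timer [[ 0.46800556 -0.42968823  0.01      ]]
[[ 0.61831753 -0.30734052  0.05      ]]
[[0.43019292 0.28056256 0.05      ]]
```

View pics/crop0.png

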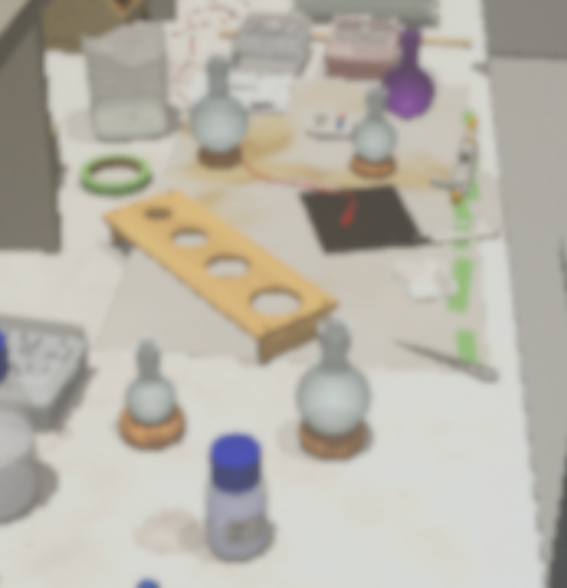

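The four clear flasks fit by size. Far left is the 250 (ball wider than its ring), far right the 100, front left the 50 (ball much narrower than its ring) and front right the 150. The purple one is left alone. I will rise and move over the middle, then measure with the wrist camera.

```bash
python3 -m jog '[{"dz":0.16,"dx":0.0},{"dz":0.16,"dx":0.03},{"dz":0.14,"dx":0.08,"dy":0.05},{"dx":0.12,"dy":0.1},{"dx":0.12,"dy":0.1}]'
python3 -m jog '[{"dx":0.13,"dy":0.1},{"dx":0.12,"dy":0.1},{"dx":0.12,"dy":0.12},{"dx":0.12,"dy":0.12},{"dx":0.12,"dy":0.12}]'
python3 - <<'E'
from h import *
s=r.get_state();ci=r.camera_info('wrist')
print(s['clock'],s['tool_pos'],s['eef_rot'],'cam',-ci['R'].T@ci['t'],'axis',ci['R'][2],ci['mtx'])
print(np.round(ray(ci,[[0,0],[511,0],[511,383],[0,383]],.05),3))
im=r.snapshot('wrist');cv2.imwrite('pics/w1.png',cv2.resize(im[:,:,::-1],(800,600)))
for q in['flask_50','stand','buffer_bottle','timer']:
  for d in r.search_frame('wrist',q): print(q,round(d['p'],2),np.round(d['bbox']).astype(int).tolist())
E
```

```text
0.8 [ 0.22066013 -0.58477141  0.2387491 ] [9.83773838e-01 1.79413024e-01 1.60517974e-05 4.34191888e-05] cam [ 0.29140167 -0.55747997  0.38474226] axis [-0.2768303  -0.10393596 -0.95528127] [[273.04128112   0.         258.1525825 ]
 [  0.         273.04128112 187.46791534]
 [  0.           0.           1.        ]]
[[ 0.293 -0.265  0.05 ]
 [ 0.483 -0.771  0.05 ]
 [ 0.026 -1.103  0.05 ]
 [-0.272 -0.314  0.05 ]]
flask_50 0.95 [178, 0, 261, 68]invalid input
invalid input
```

View pics/w1.png

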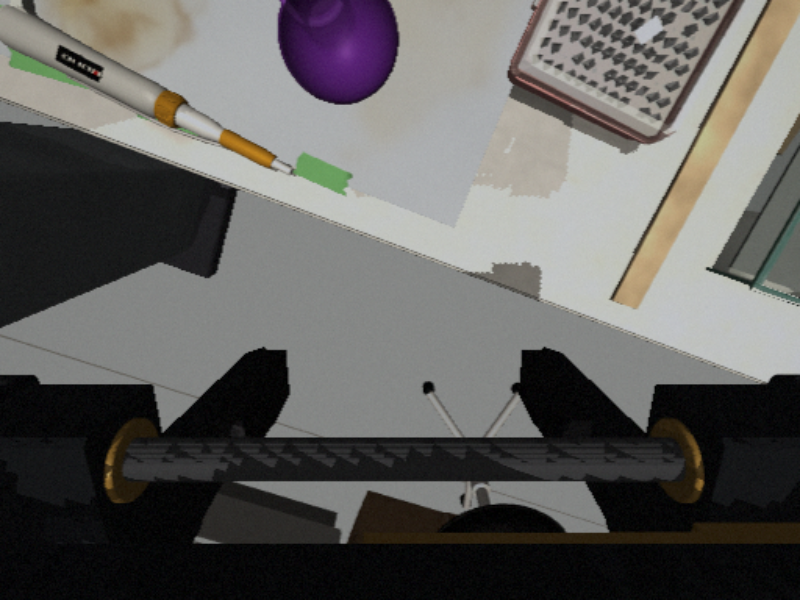

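The picture shows only the start pose, with the purple flask at the top (338,40). The moves were refused, probably because every key is required, so I write the rows in full.

```bash
python3 -m jog '[{"wx":0,"wy":0,"wz":0,"dx":0,"dy":0,"dz":0.16,"hand":0},{"wx":0,"wy":0,"wz":0,"dx":0.03,"dy":0,"dz":0.16,"hand":0},{"wx":0,"wy":0,"wz":0,"dx":0.08,"dy":0.05,"dz":0.14,"hand":0},{"wx":0,"wy":0,"wz":0,"dx":0.1,"dy":0.12,"dz":0,"hand":0},{"wx":0,"wy":0,"wz":0,"dx":0.1,"dy":0.12,"dz":0,"hand":0}]' 10
python3 -m jog '[{"wx":0,"wy":0,"wz":0,"dx":0.1,"dy":0.12,"dz":0,"hand":0},{"wx":0,"wy":0,"wz":0,"dx":0.1,"dy":0.12,"dz":0,"hand":0},{"wx":0,"wy":0,"wz":0,"dx":0.1,"dy":0.12,"dz":0,"hand":0},{"wx":0,"wy":0,"wz":0,"dx":0.1,"dy":0.12,"dz":0,"hand":0},{"wx":0,"wy":0,"wz":0,"dx":0.0,"dy":0,"dz":0,"hand":0}]'
cat > look.py <<'E'
import sys
from h import *
s=r.get_state();ci=r.camera_info('wrist')
print(s['clock'],np.round(s['tool_pos'],4),np.round(s['eef_rot'],4),'cam',np.round(-ci['R'].T@ci['t'],3))
print(np.round(ray(ci,[[0,0],[511,0],[511,383],[0,383]],.05)[:,:2],3).tolist())
im=r.snapshot('wrist');n=sys.argv[1]
cv2.imwrite(f'pics/{n}.png',cv2.resize(im[:,:,::-1],(800,600)))
np.savez(f'{n}.npz',**ci)
for q in['flask_50','stand','buffer_bottle','timer']:
  for d in r.search_frame('wrist',q): 
    b=d['bbox'];print(q,round(d['p'],2),np.round(b).astype(int).tolist(),np.round(ray(ci,[(b[0]+b[2])/2,(b[1]+b[3])/2],.05)[0][:2],3))
E
python3 look.py w2
```

```text
clock: 1.47
tool_pos: [0.2988, -0.5136, 0.3558]
eef_rot: [0.984, 0.178, 0.001, 0.003]
contact_force: [1.4, 0.6, -1.2]
opening: 1.0
finger_force: 0.0
clock: 1.88
tool_pos: [0.405, -0.3838, 0.3538]
eef_rot: [0.982, 0.186, 0.003, -0.002]
contact_force: [0.0, 0.4, 0.8]
opening: 1.001
finger_force: 0.0
1.8833 [ 0.405  -0.3838  0.3538] [ 0.9825  0.1864  0.003  -0.002 ] cam [ 0.475 -0.356  0.5  ]
[[0.473, 0.041], [0.739, -0.638], [0.134, -1.084], [-0.281, -0.039]]
flask_50 0.97 [276, 175, 328, 234] [ 0.347 -0.488]
flask_50 0.85 [235, 0, 297, 33] [ 0.592 -0.321]
flask_50 0.75 [195, 119, 236, 159] [ 0.399 -0.31 ]
stand 0.5 [1, 0, 30, 11] [0.474 0.02 ]
timer 0.59 [271, 103, 316, 148] [ 0.465 -0.42 ]
```

```bash
python3 -m jog '[{"wx":0,"wy":0,"wz":-0.06,"dx":0.06,"dy":0.15,"dz":0,"hand":0},{"wx":0,"wy":0,"wz":-0.06,"dx":0.06,"dy":0.15,"dz":0,"hand":0},{"wx":0,"wy":0,"wz":-0.06,"dx":0.06,"dy":0.15,"dz":0.0,"hand":0},{"wx":0,"wy":0,"wz":-0.06,"dx":0.06,"dy":0.15,"dz":0,"hand":0},{"wx":0,"wy":0,"wz":-0.06,"dx":0.06,"dy":0.15,"dz":0,"hand":0}]' 10
python3 -m jog '[{"wx":0,"wy":0,"wz":-0.06,"dx":0.06,"dy":0.15,"dz":0,"hand":0},{"wx":0,"wy":0,"wz":-0.06,"dx":0.06,"dy":0.15,"dz":0,"hand":0},{"wx":0,"wy":0,"wz":-0.06,"dx":0.06,"dy":0.15,"dz":0.0,"hand":0},{"wx":0,"wy":0,"wz":-0.06,"dx":0.06,"dy":0.15,"dz":0,"hand":0},{"wx":0,"wy":0,"wz":0,"dx":0,"dy":0,"dz":0,"hand":0}]' 10
python3 look.py w3
```

```text
clock: 2.55
tool_pos: [0.4723, -0.2059, 0.3533]
eef_rot: [0.992, -0.123, 0.0, 0.0]
contact_force: [1.5, 1.0, -0.4]
opening: 1.003
finger_force: 0.0
clock: 2.97
tool_pos: [0.5353, -0.0469, 0.3531]
eef_rot: [0.938, -0.347, -0.0, -0.003]
contact_force: [1.0, 0.4, 0.3]
opening: 0.999
finger_force: 0.0
2.9667 [ 0.5353 -0.0469  0.3531] [ 0.938  -0.3466 -0.     -0.0032] cam [ 0.592 -0.097  0.499]
[[0.939, 0.094], [0.466, -0.455], [-0.216, -0.134], [0.515, 0.734]]
flask_50 0.92 [90, 225, 122, 255] [0.593 0.275]
flask_50 0.92 [338, 0, 394, 23] [ 0.588 -0.293]
flask_50 0.75 [152, 303, 192, 346] [0.38  0.322]
flask_50 0.64 [420, 89, 491, 130] [ 0.383 -0.324]
stand 0.62 [185, 46, 264, 245] [ 0.579 -0.009]
timer 0.92 [441, 0, 499, 56] [ 0.472 -0.395]
timer 0.54 [421, 90, 492, 130] [ 0.382 -0.325]
```

View pics/w3.png

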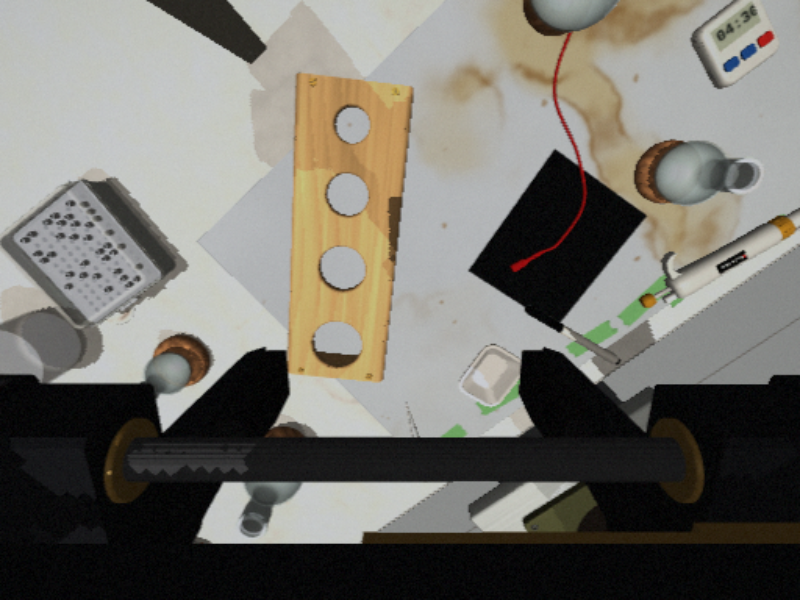

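The view shows the stand with holes at (352,124), (348,194), (343,268) and (337,344), smallest at the top. The 100 is at (690,172), the 250 at the top edge (570,5), the timer at (735,40), the 50 at (170,370) and the 150 at (270,485). I fit the stand from its hole outlines.

```bash
cat > stand.py <<'E'
import sys
from h import *
n=sys.argv[1];ci=dict(np.load(n+'.npz'))
im=cv2.imread(f'pics/{n}.png')
hsv=cv2.cvtColor(im,cv2.COLOR_BGR2HSV)
if n=='w3':
    m=((hsv[...,0]>8)&(hsv[...,0]<28)&(hsv[...,1]>70)).astype(np.uint8)*255
    m[:,:280]=0;m[:,420:]=0;m[:65]=0;m[385:]=0
    cs,h=cv2.findContours(m,cv2.RETR_CCOMP,cv2.CHAIN_APPROX_NONE)
    P=[]
    for c,hh in zip(cs,h[0]):
        if hh[3]>=0 and cv2.contourArea(c)>500:
            w=ray(ci,c[:,0]*.64,.045)[:,:2].astype(np.float32)
            (x,y),R=cv2.minEnclosingCircle(w);P.append((x,y));print('hole',x,y,R*2e3)
    cs2=max(cs,key=cv2.contourArea);w=ray(ci,cs2[:,0]*.64,.045)[:,:2].astype(np.float32)
    print('rect',cv2.minAreaRect(w))
    P=np.array(sorted(P,key=lambda p:-p[0]));print(P)
    Y=np.array([.121,.052,-.028,-.119])
    A=np.polyfit(Y,P,1);print(A,np.abs(np.polyval(A[:,0],Y)-P[:,0]).max(),np.linalg.norm(A[0]))
    u=A[0]/np.linalg.norm(A[0]);o=P.mean(0)-u*Y.mean()
    print('origin',o,'u',u,'angle',np.degrees(np.arctan2(u[1],u[0])))
    for y in Y:print(y,o+u*y)
E
python3 stand.py w3
```

```text
hole 0.4907192587852478 0.09390809386968613 59.561677277088165
hole 0.5521534085273743 0.02833421155810356 53.32550033926964
hole 0.6056475639343262 -0.028384070843458176 46.22809961438179
hole 0.6524780988693237 -0.07814089208841324 37.5715047121048
rect ((0.570240318775177, 0.010528624057769775), (0.11693505942821503, 0.32476088404655457), 42.67812728881836)
[[ 0.6524781  -0.07814089]
 [ 0.60564756 -0.02838407]
 [ 0.55215341  0.02833421]
 [ 0.49071926  0.09390809]]
[[ 0.67342695 -0.71609238]
 [ 0.57087231  0.00858394]] 0.00024294460281104602 0.9830016033127474
origin [0.57079661 0.00866443] u [ 0.68507207 -0.7284753 ] angle -46.75872452769011
0.121 [ 0.65369033 -0.07948109]
0.052 [ 0.60642036 -0.02921629]
-0.028 [0.5516146  0.02906173]
-0.119 [0.48927304 0.09535299]
```

```bash
python3 -m jog '[{"wx":0,"wy":0,"wz":-0.03,"dx":0.03,"dy":-0.14,"dz":0,"hand":0},{"wx":0,"wy":0,"wz":-0.024,"dx":0.03,"dy":-0.15,"dz":0,"hand":0},{"wx":0,"wy":0,"wz":0,"dx":0.03,"dy":-0.15,"dz":0.0,"hand":0},{"wx":0,"wy":0,"wz":0,"dx":0.03,"dy":-0.15,"dz":0,"hand":0},{"wx":0,"wy":0,"wz":0,"dx":0.03,"dy":-0.15,"dz":0,"hand":0}]' 10
python3 -m jog '[{"wx":0,"wy":0,"wz":0,"dx":0.03,"dy":-0.14,"dz":0,"hand":0},{"wx":0,"wy":0,"wz":0,"dx":0.03,"dy":-0.14,"dz":0,"hand":0},{"wx":0,"wy":0,"wz":0,"dx":0,"dy":0,"dz":0,"hand":0},{"wx":0,"wy":0,"wz":0,"dx":0,"dy":0,"dz":0,"hand":0}]' 10
python3 look.py w4
```

```text
clock: 3.63
tool_pos: [0.5685, -0.2461, 0.3536]
eef_rot: [0.916, -0.401, 0.0, 0.0]
contact_force: [0.3, 1.1, 0.1]
opening: 1.003
finger_force: 0.0
clock: 3.97
tool_pos: [0.5825, -0.3167, 0.3526]
eef_rot: [0.915, -0.403, -0.0, 0.001]
contact_force: [-1.1, 0.9, -0.6]
opening: 0.999
finger_force: 0.0
3.9667 [ 0.5825 -0.3167  0.3526] [ 9.150e-01 -4.034e-01 -4.000e-04  1.000e-03] cam [ 0.633 -0.373  0.499]
[[0.997, -0.23], [0.462, -0.718], [-0.181, -0.313], [0.656, 0.447]]
flask_50 0.97 [315, 207, 349, 241] [ 0.395 -0.309]
flask_50 0.93 [215, 114, 268, 171] [ 0.611 -0.309]
flask_50 0.76 [396, 142, 478, 196] [ 0.339 -0.498]
stand 0.56 [106, 192, 190, 344] [ 0.586 -0.012]
timer 0.76 [321, 123, 372, 170] [ 0.48  -0.421]
```

View pics/w4.png

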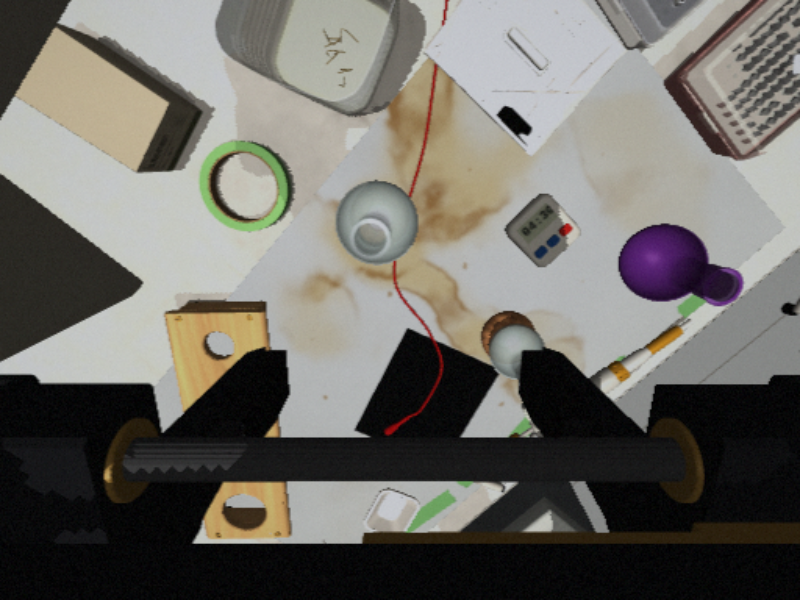

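The view shows the 250 at (376,222) with its rim at (371,238), the 100 at (516,348), the timer at (543,230) and the purple decoy at (665,262).

```bash
python3 - <<'E'
from h import *
ci=dict(np.load('w4.npz'))
m=.64
print('250 rim',ray(ci,np.array([371,237])*m,.157),'ball',ray(ci,np.array([377,222])*m,.0618))
print('100 ball',ray(ci,np.array([516,350])*m,.0503))
g=cv2.cvtColor(cv2.imread('pics/w4.png'),cv2.COLOR_BGR2GRAY)[180:270,330:425]
print(np.round(cv2.HoughCircles(cv2.GaussianBlur(g,(5,5),1),cv2.HOUGH_GRADIENT,1,20,param1=80,param2=15,minRadius=12,maxRadius=46),1)+[330,180,0])
print('tip',proj(ci,r.get_state()['tool_pos'])/m)
E
```

```text
250 rim [[ 0.61265284 -0.31226249  0.157     ]] ball [[ 0.61245931 -0.31107984  0.0618    ]]
100 ball [[ 0.39731496 -0.30708824  0.0503    ]]
[[[376.5        221.5         40.90000153]
  [365.5        241.5         19.60000038]
  [396.5        209.5         19.89999962]]]
tip [[386.07528732 378.68083486]]
```

```bash
python3 -m jog '[{"wx":0,"wy":0,"wz":0,"dx":0.12,"dy":0.02,"dz":-0.08,"hand":0},{"wx":0,"wy":0,"wz":0,"dx":0,"dy":0,"dz":-0.15,"hand":0},{"wx":0,"wy":0,"wz":0,"dx":0,"dy":0,"dz":-0.15,"hand":0},{"wx":0,"wy":0,"wz":0,"dx":0,"dy":0,"dz":-0.15,"hand":0},{"wx":0,"wy":0,"wz":0,"dx":0,"dy":0,"dz":-0.1,"hand":0}]' 15
python3 -m jog '[{"wx":0,"wy":0,"wz":0,"dx":0,"dy":0,"dz":-0.1,"hand":0},{"wx":0,"wy":0,"wz":0,"dx":0,"dy":0,"dz":-0.1,"hand":0},{"wx":0,"wy":0,"wz":0,"dx":0,"dy":0,"dz":-0.06,"hand":0},{"wx":0,"wy":0,"wz":0,"dx":0,"dy":0,"dz":0,"hand":0}]'
```

```text
clock: 4.63
tool_pos: [0.6136, -0.3042, 0.1925]
eef_rot: [0.917, -0.399, -0.002, -0.0]
contact_force: [-0.3, -0.2, -0.6]
opening: 0.999
finger_force: 0.0
clock: 4.97
tool_pos: [0.6127, -0.3039, 0.1273]
eef_rot: [0.917, -0.399, -0.004, -0.0]
contact_force: [-0.5, 1.0, -0.3]
opening: 1.0
finger_force: 0.0
```

```bash
python3 -m jog '[{"wx":0,"wy":0,"wz":0,"dx":0,"dy":-0.03,"dz":-0.01,"hand":0},{"wx":0,"wy":0,"wz":0,"dx":0,"dy":0,"dz":0,"hand":0.5},{"wx":0,"wy":0,"wz":0,"dx":0,"dy":0,"dz":0,"hand":1},{"wx":0,"wy":0,"wz":0,"dx":0,"dy":0,"dz":0,"hand":1},{"wx":0,"wy":0,"wz":0,"dx":0,"dy":0,"dz":0,"hand":1}]' 15
python3 -m jog '[{"wx":0,"wy":0,"wz":0,"dx":0,"dy":0,"dz":0,"hand":1},{"wx":0,"wy":0,"wz":0,"dx":0,"dy":0,"dz":0,"hand":1},{"wx":0,"wy":0,"wz":0,"dx":0,"dy":0,"dz":0,"hand":1}]'
```

```text
clock: 5.38
tool_pos: [0.6155, -0.3141, 0.1295]
eef_rot: [0.917, -0.4, 0.001, -0.0]
contact_force: [0.4, 0.0, 0.2]
opening: 0.719
finger_force: 0.0
clock: 5.63
tool_pos: [0.615, -0.3139, 0.1285]
eef_rot: [0.917, -0.4, 0.0, -0.0]
contact_force: [1.3, -0.2, 0.0]
opening: 0.497
finger_force: 0.0
```

```bash
python3 -m jog '[{"wx":0,"wy":0,"wz":0,"dx":0,"dy":0,"dz":0,"hand":1},{"wx":0,"wy":0,"wz":0,"dx":0,"dy":0,"dz":0,"hand":1},{"wx":0,"wy":0,"wz":0,"dx":0,"dy":0,"dz":0,"hand":1},{"wx":0,"wy":0,"wz":0,"dx":0,"dy":0,"dz":0,"hand":1},{"wx":0,"wy":0,"wz":0,"dx":0,"dy":0,"dz":0,"hand":1}]'
python3 -m jog '[{"wx":0,"wy":0,"wz":0,"dx":0,"dy":0,"dz":0.03,"hand":1},{"wx":0,"wy":0,"wz":0,"dx":0,"dy":0,"dz":0.06,"hand":1},{"wx":0,"wy":0,"wz":0,"dx":0,"dy":0,"dz":0.08,"hand":1},{"wx":0,"wy":0,"wz":0,"dx":0,"dy":0,"dz":0.06,"hand":1},{"wx":0,"wy":0,"wz":0,"dx":0,"dy":0,"dz":0.04,"hand":1}]'
```

```text
clock: 6.05
tool_pos: [0.615, -0.3139, 0.1283]
eef_rot: [0.917, -0.4, 0.0, -0.0]
contact_force: [0.4, 1.4, -0.5]
opening: 0.356
finger_force: 15.0
clock: 6.47
tool_pos: [0.6153, -0.3145, 0.1978]
eef_rot: [0.917, -0.4, 0.001, 0.0]
contact_force: [-0.3, 0.4, -1.4]
opening: 0.354
finger_force: 15.0
```

```bash
python3 -m jog '[{"wx":0,"wy":0,"wz":0,"dx":-0.02,"dy":0.08,"dz":0.0,"hand":1},{"wx":0,"wy":0,"wz":0,"dx":-0.04,"dy":0.14,"dz":0,"hand":1},{"wx":0,"wy":0,"wz":0,"dx":-0.05,"dy":0.15,"dz":0,"hand":1},{"wx":0,"wy":0,"wz":0,"dx":-0.05,"dy":0.15,"dz":0,"hand":1},{"wx":0,"wy":0,"wz":0,"dx":-0.05,"dy":0.15,"dz":0,"hand":1}]' 
python3 -m jog '[{"wx":0,"wy":0,"wz":0,"dx":-0.05,"dy":0.15,"dz":0.0,"hand":1},{"wx":0,"wy":0,"wz":0,"dx":-0.05,"dy":0.15,"dz":0,"hand":1},{"wx":0,"wy":0,"wz":0,"dx":-0.05,"dy":0.15,"dz":0,"hand":1},{"wx":0,"wy":0,"wz":0,"dx":-0.05,"dy":0.15,"dz":0,"hand":1},{"wx":0,"wy":0,"wz":0,"dx":-0.05,"dy":0.15,"dz":0,"hand":1}]' 
python3 -m jog '[{"wx":0,"wy":0,"wz":0,"dx":-0.02,"dy":0.14,"dz":0.0,"hand":1},{"wx":0,"wy":0,"wz":0,"dx":-0.01,"dy":0.08,"dz":0,"hand":1},{"wx":0,"wy":0,"wz":0,"dx":0,"dy":0,"dz":0,"hand":1},{"wx":0,"wy":0,"wz":0,"dx":0,"dy":0,"dz":0,"hand":1}]'
```

```text
clock: 6.88
tool_pos: [0.5612, -0.145, 0.1958]
eef_rot: [0.917, -0.4, -0.0, 0.0]
contact_force: [0.9, 1.1, -1.7]
opening: 0.359
finger_force: 15.0
clock: 7.3
tool_pos: [0.4989, 0.0426, 0.196]
eef_rot: [0.917, -0.4, -0.0, 0.0]
contact_force: [1.0, 1.0, -1.9]
opening: 0.359
finger_force: 15.0
clock: 7.63
tool_pos: [0.4921, 0.0974, 0.1959]
eef_rot: [0.917, -0.398, -0.0, -0.0]
contact_force: [0.1, -1.2, -1.4]
opening: 0.361
finger_force: 15.0
```

```bash
python3 -m jog '[{"wx":0,"wy":0,"wz":0,"dx":0,"dy":-0.016,"dz":-0.06,"hand":1},{"wx":0,"wy":0,"wz":0,"dx":0,"dy":0,"dz":-0.06,"hand":1},{"wx":0,"wy":0,"wz":0,"dx":0,"dy":0,"dz":-0.04,"hand":1},{"wx":0,"wy":0,"wz":0,"dx":0,"dy":0,"dz":-0.03,"hand":1},{"wx":0,"wy":0,"wz":0,"dx":0,"dy":0,"dz":0,"hand":1}]' 
python3 -m jog '[{"wx":0,"wy":0,"wz":0,"dx":0,"dy":0,"dz":-0.01,"hand":1},{"wx":0,"wy":0,"wz":0,"dx":0,"dy":0,"dz":0,"hand":1}]' 
python3 -m jog '[{"wx":0,"wy":0,"wz":0,"dx":0,"dy":0,"dz":-0.01,"hand":1},{"wx":0,"wy":0,"wz":0,"dx":0,"dy":0,"dz":0,"hand":1}]'
```

```text
clock: 8.05
tool_pos: [0.4918, 0.0902, 0.1472]
eef_rot: [0.916, -0.401, -0.001, 0.001]
contact_force: [-0.8, -0.7, -0.4]
opening: 0.357
finger_force: 15.0
clock: 8.22
tool_pos: [0.4927, 0.0914, 0.1459]
eef_rot: [0.916, -0.4, 0.0, 0.0]
contact_force: [-0.5, 0.7, -0.9]
opening: 0.357
finger_force: 15.0
clock: 8.38
tool_pos: [0.4928, 0.0922, 0.1437]
eef_rot: [0.917, -0.4, 0.0, -0.0]
contact_force: [-0.6, 0.2, 0.4]
opening: 0.358
finger_force: 15.0
```

```bash
python3 -m jog '[{"wx":0,"wy":0,"wz":0,"dx":0,"dy":0,"dz":-0.01,"hand":1},{"wx":0,"wy":0,"wz":0,"dx":0,"dy":0,"dz":0,"hand":1}]' 
python3 -m jog '[{"wx":0,"wy":0,"wz":0,"dx":0,"dy":0,"dz":-0.008,"hand":1},{"wx":0,"wy":0,"wz":0,"dx":0,"dy":0,"dz":0,"hand":1}]'
```

```text
clock: 8.55
tool_pos: [0.4931, 0.0934, 0.1422]
eef_rot: [0.917, -0.399, 0.001, -0.001]
contact_force: [-2.2, 1.9, 10.9]
opening: 0.36
finger_force: 15.0
clock: 8.72
tool_pos: [0.493, 0.0938, 0.1407]
eef_rot: [0.917, -0.399, 0.001, -0.002]
contact_force: [-2.2, 2.7, 18.1]
opening: 0.36
finger_force: 15.0
```

```bash
python3 -m jog '[{"wx":0,"wy":0,"wz":0,"dx":0,"dy":0,"dz":0.006,"hand":0.6},{"wx":0,"wy":0,"wz":0,"dx":0,"dy":0,"dz":0,"hand":0.4},{"wx":0,"wy":0,"wz":0,"dx":0,"dy":0,"dz":0,"hand":0},{"wx":0,"wy":0,"wz":0,"dx":0,"dy":0,"dz":0,"hand":0},{"wx":0,"wy":0,"wz":0,"dx":0,"dy":0,"dz":0,"hand":0}]' 
python3 -m jog '[{"wx":0,"wy":0,"wz":0,"dx":0,"dy":0,"dz":0.04,"hand":0},{"wx":0,"wy":0,"wz":0,"dx":0,"dy":0,"dz":0.1,"hand":0},{"wx":0,"wy":0,"wz":0,"dx":0,"dy":0,"dz":0.14,"hand":0},{"wx":0,"wy":0,"wz":0,"dx":-0.04,"dy":0.08,"dz":0.14,"hand":0},{"wx":0,"wy":0,"wz":0,"dx":-0.06,"dy":0.13,"dz":0.1,"hand":0}]'
python3 -m jog '[{"wx":0,"wy":0,"wz":0,"dx":-0.06,"dy":0.14,"dz":0.1,"hand":0},{"wx":0,"wy":0,"wz":0,"dx":-0.06,"dy":0.14,"dz":0.02,"hand":0},{"wx":0,"wy":0,"wz":0,"dx":-0.06,"dy":0.14,"dz":0,"hand":0},{"wx":0,"wy":0,"wz":0,"dx":-0.06,"dy":0.14,"dz":0,"hand":0},{"wx":0,"wy":0,"wz":0,"dx":-0.06,"dy":0.1,"dz":0,"hand":0}]'
python3 -m jog '[{"wx":0,"wy":0,"wz":0,"dx":0,"dy":0,"dz":0,"hand":0},{"wx":0,"wy":0,"wz":0,"dx":0,"dy":0,"dz":0,"hand":0}]'
python3 look.py w5
```

```text
clock: 9.13
tool_pos: [0.4923, 0.0918, 0.1401]
eef_rot: [0.917, -0.4, -0.0, 0.0]
contact_force: [-0.2, -0.4, 0.5]
opening: 0.681
finger_force: 0.0
clock: 9.55
tool_pos: [0.47, 0.1401, 0.2718]
eef_rot: [0.915, -0.403, 0.002, -0.001]
contact_force: [0.8, 0.7, 0.5]
opening: 0.999
finger_force: 0.0
clock: 9.97
tool_pos: [0.393, 0.3085, 0.297]
eef_rot: [0.917, -0.398, -0.0, -0.001]
contact_force: [0.8, 0.6, -0.2]
opening: 1.004
finger_force: 0.0
clock: 10.13
tool_pos: [0.3928, 0.3067, 0.2962]
eef_rot: [0.918, -0.397, 0.0, 0.001]
contact_force: [-0.1, -0.4, 0.8]
opening: 1.002
finger_force: 0.0
10.1333 [0.3928 0.3067 0.2962] [ 0.9178 -0.397   0.      0.001 ] cam [0.444 0.251 0.442]
[[0.761, 0.381], [0.299, -0.053], [-0.267, 0.294], [0.454, 0.968]]
flask_50 0.95 [292, 0, 348, 15] [0.466 0.115]
flask_50 0.86 [238, 104, 292, 158] [0.411 0.272]
stand 0.71 [271, 2, 364, 29] [0.462 0.123]
stand 0.6 [292, 0, 346, 16] [0.466 0.116]
buffer_bottle 0.6 [126, 146, 184, 195] [0.49  0.424]
```

View pics/w5.png

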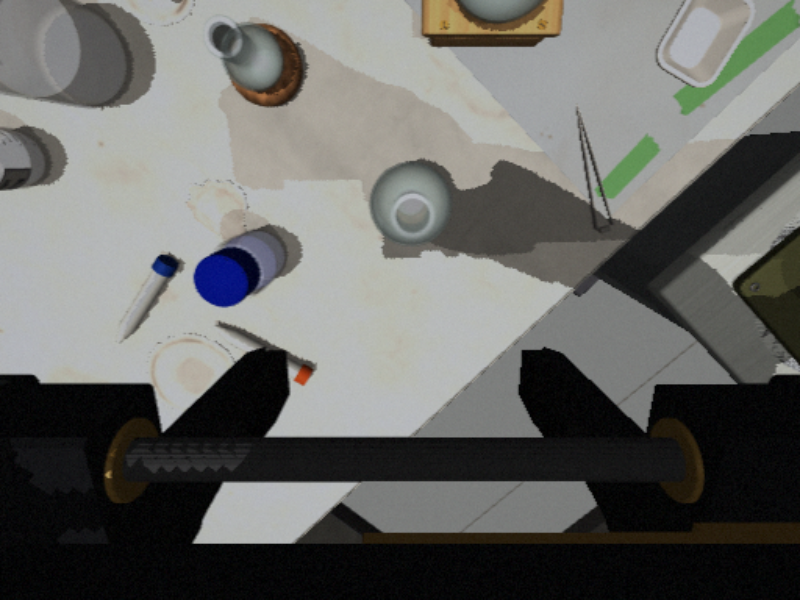

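The view shows the 150 with its ball at (411,202) and rim at (412,212). The bottle is at (240,272), the 50 at (255,55), and the 250 sits in the stand at the top (500,5).

```bash
python3 - <<'E'
from h import *
ci=dict(np.load('w5.npz'))
m=.64
a=ray(ci,np.array([412,212])*m,.139)[0];b=ray(ci,np.array([411,202])*m,.0558)[0]
g=cv2.cvtColor(cv2.imread('pics/w5.png'),cv2.COLOR_BGR2GRAY)[150:260,350:470]
print(np.round(cv2.HoughCircles(cv2.GaussianBlur(g,(5,5),1),cv2.HOUGH_GRADIENT,1,20,param1=80,param2=15,minRadius=12,maxRadius=46),1)+[350,150,0])
t=np.array(r.get_state()['tool_pos']);print(a,b,t,((a+b)/2-t)[:2]/.25,(.139-.031-t[2])/.25)
print('50',ray(ci,np.array([224,40])*m,.107),ray(ci,np.array([252,58])*m,.0426))
E
```

```text
[[[408.5        203.5         39.79999924]
  [413.5        223.5         14.69999981]
  [428.5        190.5         16.10000038]]]
[0.41627218 0.27195649 0.139     ] [0.41525433 0.27185355 0.0558    ] [0.39545691 0.30302795 0.29722029] [ 0.08122537 -0.12449169] -0.7568811697888779
50 [[0.58993207 0.27779842 0.107     ]] [[0.59287779 0.27770553 0.0426    ]]
```

```bash
python3 -m jog '[{"wx":0,"wy":0,"wz":0,"dx":0.085,"dy":-0.128,"dz":-0.05,"hand":0},{"wx":0,"wy":0,"wz":0,"dx":0,"dy":0,"dz":-0.15,"hand":0.2},{"wx":0,"wy":0,"wz":0,"dx":0,"dy":0,"dz":-0.15,"hand":0.25},{"wx":0,"wy":0,"wz":0,"dx":0,"dy":0,"dz":-0.15,"hand":0.25},{"wx":0,"wy":0,"wz":0,"dx":0,"dy":0,"dz":-0.1,"hand":0.25}]'
python3 -m jog '[{"wx":0,"wy":0,"wz":0,"dx":0,"dy":0,"dz":-0.1,"hand":0.25},{"wx":0,"wy":0,"wz":0,"dx":0,"dy":0,"dz":-0.05,"hand":0.25},{"wx":0,"wy":0,"wz":0,"dx":0,"dy":0,"dz":0,"hand":0.25},{"wx":0,"wy":0,"wz":0,"dx":0,"dy":0,"dz":0,"hand":0.25}]'
```

```text
clock: 10.8
tool_pos: [0.4154, 0.2708, 0.1447]
eef_rot: [0.916, -0.401, -0.001, 0.001]
contact_force: [0.6, 1.8, 0.3]
opening: 0.751
finger_force: 0.0
clock: 11.13
tool_pos: [0.4164, 0.2716, 0.1095]
eef_rot: [0.916, -0.401, -0.0, 0.0]
contact_force: [0.4, 0.1, 0.2]
opening: 0.75
finger_force: 0.0
```

```bash
python3 -m jog '[{"wx":0,"wy":0,"wz":0,"dx":0,"dy":0,"dz":0,"hand":1},{"wx":0,"wy":0,"wz":0,"dx":0,"dy":0,"dz":0,"hand":1},{"wx":0,"wy":0,"wz":0,"dx":0,"dy":0,"dz":0,"hand":1},{"wx":0,"wy":0,"wz":0,"dx":0,"dy":0,"dz":0,"hand":1},{"wx":0,"wy":0,"wz":0,"dx":0,"dy":0,"dz":0,"hand":1}]' 15
python3 -m jog '[{"wx":0,"wy":0,"wz":0,"dx":0,"dy":0,"dz":0,"hand":1},{"wx":0,"wy":0,"wz":0,"dx":0,"dy":0,"dz":0,"hand":1},{"wx":0,"wy":0,"wz":0,"dx":0,"dy":0,"dz":0,"hand":1}]'
```

```text
clock: 11.55
tool_pos: [0.4159, 0.2732, 0.11]
eef_rot: [0.917, -0.4, 0.0, -0.0]
contact_force: [0.5, 0.1, 0.3]
opening: 0.395
finger_force: 0.0
clock: 11.8
tool_pos: [0.4158, 0.273, 0.1097]
eef_rot: [0.917, -0.4, 0.0, -0.0]
contact_force: [-0.2, 1.1, 3.0]
opening: 0.338
finger_force: 15.0
```

```bash
python3 -m jog '[{"wx":0,"wy":0,"wz":0,"dx":0,"dy":0,"dz":0.03,"hand":1},{"wx":0,"wy":0,"wz":0,"dx":0,"dy":0,"dz":0.08,"hand":1},{"wx":0,"wy":0,"wz":0,"dx":0,"dy":0,"dz":0.14,"hand":1},{"wx":0,"wy":0,"wz":0,"dx":0,"dy":0,"dz":0.15,"hand":1},{"wx":0,"wy":0,"wz":0,"dx":0,"dy":0,"dz":0.15,"hand":1}]'
python3 -m jog '[{"wx":0,"wy":0,"wz":0,"dx":0,"dy":0,"dz":0.12,"hand":1},{"wx":0,"wy":0,"wz":0,"dx":0.03,"dy":-0.05,"dz":0.06,"hand":1},{"wx":0,"wy":0,"wz":0,"dx":0.06,"dy":-0.11,"dz":0,"hand":1},{"wx":0,"wy":0,"wz":0,"dx":0.07,"dy":-0.13,"dz":0,"hand":1},{"wx":0,"wy":0,"wz":0,"dx":0.07,"dy":-0.13,"dz":0,"hand":1}]'
python3 -m jog '[{"wx":0,"wy":0,"wz":0,"dx":0.07,"dy":-0.13,"dz":0,"hand":1},{"wx":0,"wy":0,"wz":0,"dx":0.07,"dy":-0.13,"dz":0,"hand":1},{"wx":0,"wy":0,"wz":0,"dx":0.07,"dy":-0.13,"dz":0,"hand":1},{"wx":0,"wy":0,"wz":0,"dx":0.06,"dy":-0.1,"dz":0,"hand":1},{"wx":0,"wy":0,"wz":0,"dx":0.04,"dy":-0.06,"dz":0,"hand":1}]'
python3 -m jog '[{"wx":0,"wy":0,"wz":0,"dx":0,"dy":0,"dz":0,"hand":1},{"wx":0,"wy":0,"wz":0,"dx":0,"dy":0,"dz":0,"hand":1},{"wx":0,"wy":0,"wz":0,"dx":0,"dy":0,"dz":0,"hand":1}]'
```

```text
clock: 12.22
tool_pos: [0.4149, 0.2721, 0.2485]
eef_rot: [0.917, -0.4, -0.0, 0.001]
contact_force: [1.2, 0.8, -0.6]
opening: 0.334
finger_force: 15.0
clock: 12.63
tool_pos: [0.4731, 0.1672, 0.2926]
eef_rot: [0.917, -0.399, -0.0, -0.0]
contact_force: [0.5, 0.4, -0.6]
opening: 0.334
finger_force: 15.0
clock: 13.05
tool_pos: [0.5513, 0.0258, 0.2926]
eef_rot: [0.916, -0.402, 0.001, 0.001]
contact_force: [0.3, -0.4, -1.0]
opening: 0.341
finger_force: 15.0
clock: 13.3
tool_pos: [0.5498, 0.0314, 0.2918]
eef_rot: [0.917, -0.399, -0.001, -0.0]
contact_force: [-0.3, 1.3, -0.9]
opening: 0.337
finger_force: 15.0
```

```bash
python3 -m jog '[{"wx":0,"wy":0,"wz":0,"dx":0.006,"dy":-0.008,"dz":-0.06,"hand":1},{"wx":0,"wy":0,"wz":0,"dx":0,"dy":0,"dz":-0.12,"hand":1},{"wx":0,"wy":0,"wz":0,"dx":0,"dy":0,"dz":-0.14,"hand":1},{"wx":0,"wy":0,"wz":0,"dx":0,"dy":0,"dz":-0.13,"hand":1},{"wx":0,"wy":0,"wz":0,"dx":0,"dy":0,"dz":-0.1,"hand":1}]'
python3 -m jog '[{"wx":0,"wy":0,"wz":0,"dx":0,"dy":0,"dz":-0.06,"hand":1},{"wx":0,"wy":0,"wz":0,"dx":0,"dy":0,"dz":-0.03,"hand":1},{"wx":0,"wy":0,"wz":0,"dx":0,"dy":0,"dz":0,"hand":1},{"wx":0,"wy":0,"wz":0,"dx":0,"dy":0,"dz":0,"hand":1}]'
```

```text
clock: 13.72
tool_pos: [0.5504, 0.0308, 0.1523]
eef_rot: [0.917, -0.398, -0.002, 0.0]
contact_force: [0.9, 0.1, -0.5]
opening: 0.335
finger_force: 15.0
clock: 14.05
tool_pos: [0.5523, 0.0292, 0.1325]
eef_rot: [0.917, -0.399, 0.0, -0.0]
contact_force: [0.6, -0.9, -1.1]
opening: 0.335
finger_force: 15.0
```

```bash
python3 -m jog '[{"wx":0,"wy":0,"wz":0,"dx":0,"dy":0,"dz":-0.01,"hand":1},{"wx":0,"wy":0,"wz":0,"dx":0,"dy":0,"dz":-0.008,"hand":1},{"wx":0,"wy":0,"wz":0,"dx":0,"dy":0,"dz":0,"hand":1}]'
python3 -m jog '[{"wx":0,"wy":0,"wz":0,"dx":0,"dy":0,"dz":-0.008,"hand":1},{"wx":0,"wy":0,"wz":0,"dx":0,"dy":0,"dz":0,"hand":1}]'
python3 -m jog '[{"wx":0,"wy":0,"wz":0,"dx":0,"dy":0,"dz":-0.006,"hand":1},{"wx":0,"wy":0,"wz":0,"dx":0,"dy":0,"dz":0,"hand":1}]'
```

```text
clock: 14.3
tool_pos: [0.5525, 0.0286, 0.128]
eef_rot: [0.917, -0.4, 0.0, -0.0]
contact_force: [0.9, 0.0, -1.4]
opening: 0.339
finger_force: 15.0
clock: 14.47
tool_pos: [0.5529, 0.0287, 0.1264]
eef_rot: [0.917, -0.4, 0.001, -0.001]
contact_force: [-0.8, 0.4, 4.8]
opening: 0.331
finger_force: 15.0
clock: 14.63
tool_pos: [0.5535, 0.0293, 0.1258]
eef_rot: [0.917, -0.399, 0.001, -0.002]
contact_force: [-1.5, 1.9, 12.1]
opening: 0.333
finger_force: 15.0
```

```bash
python3 -m jog '[{"wx":0,"wy":0,"wz":0,"dx":0,"dy":0,"dz":0.006,"hand":0.6},{"wx":0,"wy":0,"wz":0,"dx":0,"dy":0,"dz":0,"hand":0.4},{"wx":0,"wy":0,"wz":0,"dx":0,"dy":0,"dz":0,"hand":0.2},{"wx":0,"wy":0,"wz":0,"dx":0,"dy":0,"dz":0,"hand":0.2},{"wx":0,"wy":0,"wz":0,"dx":0,"dy":0,"dz":0,"hand":0.2}]' 
python3 -m jog '[{"wx":0,"wy":0,"wz":0,"dx":0,"dy":0,"dz":0.04,"hand":0.2},{"wx":0,"wy":0,"wz":0,"dx":0,"dy":0,"dz":0.1,"hand":0.2},{"wx":0,"wy":0,"wz":0,"dx":0,"dy":0,"dz":0.15,"hand":0.2},{"wx":0,"wy":0,"wz":0,"dx":0,"dy":0.04,"dz":0.15,"hand":0.2},{"wx":0,"wy":0,"wz":0,"dx":0,"dy":0.1,"dz":0.12,"hand":0.2}]'
python3 -m jog '[{"wx":0,"wy":0,"wz":0,"dx":0.01,"dy":0.14,"dz":0.1,"hand":0.2},{"wx":0,"wy":0,"wz":0,"dx":0.01,"dy":0.15,"dz":0.04,"hand":0.2},{"wx":0,"wy":0,"wz":0,"dx":0.01,"dy":0.16,"dz":0,"hand":0.2},{"wx":0,"wy":0,"wz":0,"dx":0.01,"dy":0.16,"dz":0,"hand":0.2},{"wx":0,"wy":0,"wz":0,"dx":0.0,"dy":0.16,"dz":0,"hand":0.2}]'
python3 -m jog '[{"wx":0,"wy":0,"wz":0,"dx":0,"dy":0.12,"dz":0,"hand":0.2},{"wx":0,"wy":0,"wz":0,"dx":0,"dy":0.07,"dz":0,"hand":0.2},{"wx":0,"wy":0,"wz":0,"dx":0,"dy":0,"dz":0,"hand":0.2},{"wx":0,"wy":0,"wz":0,"dx":0,"dy":0,"dz":0,"hand":0.2},{"wx":0,"wy":0,"wz":0,"dx":0,"dy":0,"dz":0,"hand":0.2}]'
python3 look.py w6
```

```text
clock: 15.05
tool_pos: [0.552, 0.0282, 0.1253]
eef_rot: [0.917, -0.4, -0.0, 0.0]
contact_force: [-0.1, -0.2, -0.3]
opening: 0.679
finger_force: 0.0
clock: 15.47
tool_pos: [0.5526, 0.0589, 0.2691]
eef_rot: [0.915, -0.403, 0.002, 0.001]
contact_force: [1.9, -0.6, -0.4]
opening: 0.8
finger_force: 0.0
clock: 15.88
tool_pos: [0.5621, 0.2565, 0.3008]
eef_rot: [0.917, -0.4, 0.0, -0.0]
contact_force: [-0.4, 0.0, -0.1]
opening: 0.8
finger_force: 0.0
clock: 16.3
tool_pos: [0.5624, 0.2999, 0.3002]
eef_rot: [0.916, -0.401, 0.0, 0.001]
contact_force: [0.5, -0.2, -0.4]
opening: 0.803
finger_force: 0.0
16.3 [0.5624 0.2999 0.3002] [ 9.161e-01 -4.009e-01  5.000e-04  7.000e-04] cam [0.613 0.244 0.446]
[[0.935, 0.373], [0.464, -0.062], [-0.103, 0.293], [0.63, 0.968]]
flask_50 0.88 [386, 0, 459, 41] [0.527 0.027]
flask_50 0.82 [236, 110, 271, 148] [0.595 0.274]
flask_50 0.6 [372, 48, 481, 117] [0.464 0.069]
stand 0.76 [352, 1, 450, 116] [0.513 0.074]
buffer_bottle 0.91 [222, 214, 260, 276] [0.485 0.424]
buffer_bottle 0.64 [351, 0, 448, 118] [0.514 0.076]
```

View pics/w6.png

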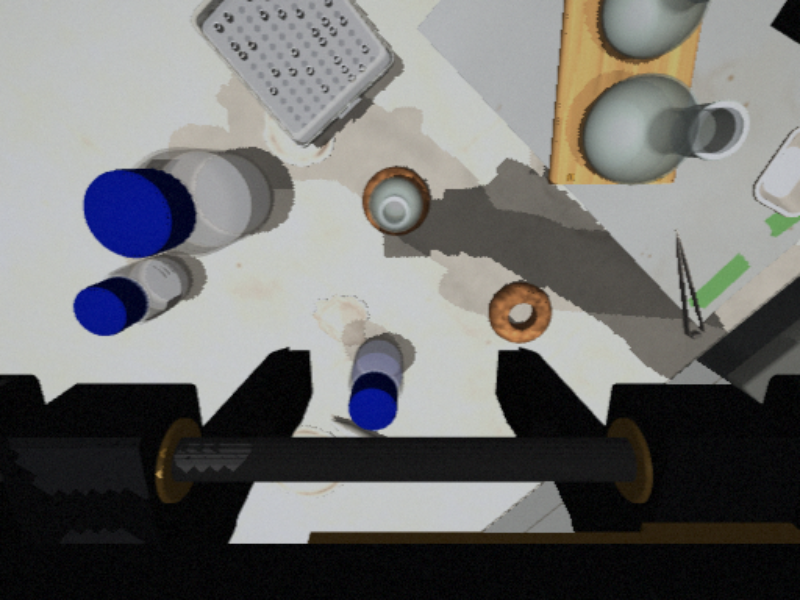

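The view shows the 50 with its ball at (397,205) and rim at (395,210). There is a tall foreign bottle with its base near (228,200), the buffer bottle base at (380,355), and the 250 and 150 seated at the upper right. I check the clearance.

```bash
python3 - <<'E'
from h import *
ci=dict(np.load('w6.npz'));m=.64
a=ray(ci,np.array([395,209])*m,.107)[0];b=ray(ci,np.array([397,205])*m,.0426)[0]
t=np.array(r.get_state()['tool_pos']);print(a,b,t,((a+b)/2-t)[:2]/.25,(.107-.031-t[2])/.25)
g=np.array([.728,-.0]) 
# foreign bottle: axis fixed by base; cap height from base/cap offset
B=ray(ci,np.array([228,200])*m,0)[0];R=ray(ci,np.array([272,195])*m,0)[0]
print('bottle base',B,'right edge',R)
for z in(.12,.15,.18,.2):print(z,proj(ci,[B[0],B[1],z])/m)
print('250 axis lean', proj(ci,[.4893,.0954,.1715])/m, proj(ci,[.4893,.0954,.076])/m)
print('150', proj(ci,[.5516,.0291,.072])/m)
E
```

```text
[0.59380148 0.27476648 0.107     ] [0.59120081 0.27662159 0.0426    ] [0.56238746 0.30072973 0.30000299] [ 0.12045473 -0.10014277] -0.8960119662033346
bottle base [0.71966352 0.3938702  0.        ] right edge [0.68956256 0.35927949 0.        ]
0.12 [[165.76818479 213.77449312]]
0.15 [[142.63174381 218.89555132]]
0.18 [[114.50068609 225.12212626]]
0.2 [[ 92.11124973 230.07784121]]
250 axis lean [[724.21477095 117.22088074]] [[639.66546209 128.80849213]]
150 [[655.38696525   0.89558589]]
```

```bash
python3 -m jog '[{"wx":0,"wy":0,"wz":0,"dx":0.12,"dy":-0.1,"dz":-0.06,"hand":0.25},{"wx":0,"wy":0,"wz":0,"dx":0,"dy":0,"dz":-0.15,"hand":0.3},{"wx":0,"wy":0,"wz":0,"dx":0,"dy":0,"dz":-0.15,"hand":0.3},{"wx":0,"wy":0,"wz":0,"dx":0,"dy":0,"dz":-0.15,"hand":0.3},{"wx":0,"wy":0,"wz":0,"dx":0,"dy":0,"dz":-0.14,"hand":0.3}]'
python3 -m jog '[{"wx":0,"wy":0,"wz":0,"dx":0,"dy":0,"dz":-0.12,"hand":0.3},{"wx":0,"wy":0,"wz":0,"dx":0,"dy":0,"dz":-0.08,"hand":0.3},{"wx":0,"wy":0,"wz":0,"dx":0,"dy":0,"dz":-0.045,"hand":0.3},{"wx":0,"wy":0,"wz":0,"dx":0,"dy":0,"dz":0,"hand":0.3},{"wx":0,"wy":0,"wz":0,"dx":0,"dy":0,"dz":0,"hand":0.3}]'
```

```text
clock: 16.97
tool_pos: [0.5919, 0.2765, 0.1356]
eef_rot: [0.916, -0.4, -0.0, 0.0]
contact_force: [0.3, 0.3, -0.7]
opening: 0.699
finger_force: 0.0
clock: 17.38
tool_pos: [0.5925, 0.2769, 0.0765]
eef_rot: [0.917, -0.4, 0.0, -0.0]
contact_force: [0.5, -0.2, -1.1]
opening: 0.7
finger_force: 0.0
```

```bash
python3 -m jog '[{"wx":0,"wy":0,"wz":0,"dx":0,"dy":0,"dz":0,"hand":1},{"wx":0,"wy":0,"wz":0,"dx":0,"dy":0,"dz":0,"hand":1},{"wx":0,"wy":0,"wz":0,"dx":0,"dy":0,"dz":0,"hand":1},{"wx":0,"wy":0,"wz":0,"dx":0,"dy":0,"dz":0,"hand":1},{"wx":0,"wy":0,"wz":0,"dx":0,"dy":0,"dz":0,"hand":1}]' 12
python3 -m jog '[{"wx":0,"wy":0,"wz":0,"dx":0,"dy":0,"dz":0,"hand":1},{"wx":0,"wy":0,"wz":0,"dx":0,"dy":0,"dz":0,"hand":1},{"wx":0,"wy":0,"wz":0,"dx":0,"dy":0,"dz":0,"hand":1},{"wx":0,"wy":0,"wz":0,"dx":0,"dy":0,"dz":0,"hand":1}]'
```

```text
clock: 17.8
tool_pos: [0.5923, 0.2775, 0.0766]
eef_rot: [0.917, -0.4, 0.0, -0.0]
contact_force: [0.1, -0.7, -0.2]
opening: 0.348
finger_force: 0.0
clock: 18.13
tool_pos: [0.5922, 0.2775, 0.0762]
eef_rot: [0.917, -0.4, 0.0, -0.0]
contact_force: [0.3, 0.8, 1.3]
opening: 0.269
finger_force: 12.0
```

```bash
python3 -m jog '[{"wx":0,"wy":0,"wz":0,"dx":0,"dy":0,"dz":0.03,"hand":1},{"wx":0,"wy":0,"wz":0,"dx":0,"dy":0,"dz":0.08,"hand":1},{"wx":0,"wy":0,"wz":0,"dx":0,"dy":0,"dz":0.14,"hand":1},{"wx":0,"wy":0,"wz":0,"dx":0,"dy":0,"dz":0.14,"hand":1},{"wx":0,"wy":0,"wz":0,"dx":0.01,"dy":-0.05,"dz":0.1,"hand":1}]'
python3 -m jog '[{"wx":0,"wy":0,"wz":0,"dx":0.02,"dy":-0.1,"dz":0.04,"hand":1},{"wx":0,"wy":0,"wz":0,"dx":0.025,"dy":-0.15,"dz":0,"hand":1},{"wx":0,"wy":0,"wz":0,"dx":0.025,"dy":-0.15,"dz":0,"hand":1},{"wx":0,"wy":0,"wz":0,"dx":0.025,"dy":-0.15,"dz":0,"hand":1},{"wx":0,"wy":0,"wz":0,"dx":0.025,"dy":-0.15,"dz":0,"hand":1}]'
python3 -m jog '[{"wx":0,"wy":0,"wz":0,"dx":0.025,"dy":-0.15,"dz":0,"hand":1},{"wx":0,"wy":0,"wz":0,"dx":0.025,"dy":-0.15,"dz":0,"hand":1},{"wx":0,"wy":0,"wz":0,"dx":0.025,"dy":-0.15,"dz":0,"hand":1},{"wx":0,"wy":0,"wz":0,"dx":0.025,"dy":-0.14,"dz":0,"hand":1},{"wx":0,"wy":0,"wz":0,"dx":0.02,"dy":-0.08,"dz":0,"hand":1}]'
python3 -m jog '[{"wx":0,"wy":0,"wz":0,"dx":0,"dy":0,"dz":0,"hand":1},{"wx":0,"wy":0,"wz":0,"dx":0,"dy":0,"dz":0,"hand":1},{"wx":0,"wy":0,"wz":0,"dx":0,"dy":0,"dz":0,"hand":1}]'
```

```text
clock: 18.55
tool_pos: [0.5943, 0.2678, 0.2011]
eef_rot: [0.917, -0.398, -0.0, -0.001]
contact_force: [1.6, 0.8, -1.5]
opening: 0.268
finger_force: 12.0
clock: 18.97
tool_pos: [0.6241, 0.088, 0.2089]
eef_rot: [0.917, -0.4, -0.0, 0.0]
contact_force: [1.0, -0.3, -0.8]
opening: 0.265
finger_force: 12.0
clock: 19.38
tool_pos: [0.6536, -0.0841, 0.2092]
eef_rot: [0.915, -0.402, 0.001, 0.002]
contact_force: [0.9, -0.4, 0.1]
opening: 0.264
finger_force: 12.0
clock: 19.63
tool_pos: [0.6541, -0.0761, 0.2082]
eef_rot: [0.917, -0.399, -0.001, -0.001]
contact_force: [-0.5, 0.0, -1.5]
opening: 0.268
finger_force: 12.0
```

```bash
python3 -m jog '[{"wx":0,"wy":0,"wz":0,"dx":0,"dy":-0.01,"dz":-0.06,"hand":1},{"wx":0,"wy":0,"wz":0,"dx":0,"dy":0,"dz":-0.12,"hand":1},{"wx":0,"wy":0,"wz":0,"dx":0,"dy":0,"dz":-0.11,"hand":1},{"wx":0,"wy":0,"wz":0,"dx":0,"dy":0,"dz":-0.08,"hand":1},{"wx":0,"wy":0,"wz":0,"dx":0,"dy":0,"dz":-0.05,"hand":1}]'
python3 -m jog '[{"wx":0,"wy":0,"wz":0,"dx":0,"dy":0,"dz":0,"hand":1},{"wx":0,"wy":0,"wz":0,"dx":0,"dy":0,"dz":-0.01,"hand":1},{"wx":0,"wy":0,"wz":0,"dx":0,"dy":0,"dz":0,"hand":1}]'
python3 -m jog '[{"wx":0,"wy":0,"wz":0,"dx":0,"dy":0,"dz":-0.008,"hand":1},{"wx":0,"wy":0,"wz":0,"dx":0,"dy":0,"dz":0,"hand":1}]'
```

```text
clock: 20.05
tool_pos: [0.653, -0.0767, 0.1008]
eef_rot: [0.917, -0.398, -0.002, -0.0]
contact_force: [-0.2, 0.5, -1.0]
opening: 0.265
finger_force: 12.0
clock: 20.3
tool_pos: [0.6553, -0.0798, 0.102]
eef_rot: [0.917, -0.399, 0.001, -0.0]
contact_force: [0.1, -0.2, -0.5]
opening: 0.266
finger_force: 12.0
clock: 20.47
tool_pos: [0.6552, -0.0803, 0.1]
eef_rot: [0.917, -0.4, 0.001, -0.0]
contact_force: [0.2, 0.1, -0.2]
opening: 0.27
finger_force: 12.0
```

```bash
python3 -m jog '[{"wx":0,"wy":0,"wz":0,"dx":0,"dy":0,"dz":-0.008,"hand":1},{"wx":0,"wy":0,"wz":0,"dx":0,"dy":0,"dz":0,"hand":1}]'
python3 -m jog '[{"wx":0,"wy":0,"wz":0,"dx":0,"dy":0,"dz":-0.006,"hand":1},{"wx":0,"wy":0,"wz":0,"dx":0,"dy":0,"dz":0,"hand":1}]'
```

```text
clock: 20.63
tool_pos: [0.6558, -0.0801, 0.0991]
eef_rot: [0.917, -0.4, 0.001, -0.001]
contact_force: [-1.4, 0.8, 8.9]
opening: 0.266
finger_force: 12.0
clock: 20.8
tool_pos: [0.6563, -0.0801, 0.0987]
eef_rot: [0.917, -0.4, 0.002, -0.001]
contact_force: [-2.9, 2.0, 13.3]
opening: 0.267
finger_force: 12.0
```

```bash
python3 -m jog '[{"wx":0,"wy":0,"wz":0,"dx":-0.006,"dy":0.006,"dz":0.002,"hand":1},{"wx":0,"wy":0,"wz":0,"dx":0,"dy":0,"dz":0.004,"hand":0.6},{"wx":0,"wy":0,"wz":0,"dx":0,"dy":0,"dz":0,"hand":0.4},{"wx":0,"wy":0,"wz":0,"dx":0,"dy":0,"dz":0,"hand":0.3},{"wx":0,"wy":0,"wz":0,"dx":0,"dy":0,"dz":0,"hand":0.3}]' 
python3 -m jog '[{"wx":0,"wy":0,"wz":0,"dx":0,"dy":0,"dz":0,"hand":0.3},{"wx":0,"wy":0,"wz":0,"dx":0,"dy":0,"dz":0.06,"hand":0.3},{"wx":0,"wy":0,"wz":0,"dx":0,"dy":0,"dz":0.14,"hand":0.2},{"wx":0,"wy":0,"wz":0,"dx":0,"dy":0,"dz":0.15,"hand":0.2},{"wx":0,"wy":0,"wz":0,"dx":-0.03,"dy":-0.02,"dz":0.15,"hand":0.2}]'
python3 -m jog '[{"wx":0,"wy":0,"wz":0,"dx":-0.08,"dy":-0.06,"dz":0.12,"hand":0.2},{"wx":0,"wy":0,"wz":0,"dx":-0.12,"dy":-0.08,"dz":0.1,"hand":0.2},{"wx":0,"wy":0,"wz":0,"dx":-0.13,"dy":-0.09,"dz":0.04,"hand":0.2},{"wx":0,"wy":0,"wz":0,"dx":-0.13,"dy":-0.09,"dz":0,"hand":0.2},{"wx":0,"wy":0,"wz":0,"dx":-0.13,"dy":-0.09,"dz":0,"hand":0.2}]'
python3 -m jog '[{"wx":0,"wy":0,"wz":0,"dx":-0.13,"dy":-0.09,"dz":0,"hand":0.2},{"wx":0,"wy":0,"wz":0,"dx":-0.13,"dy":-0.09,"dz":0,"hand":0.2},{"wx":0,"wy":0,"wz":0,"dx":-0.13,"dy":-0.09,"dz":0,"hand":0.2},{"wx":0,"wy":0,"wz":0,"dx":-0.1,"dy":-0.08,"dz":0,"hand":0.2},{"wx":0,"wy":0,"wz":0,"dx":-0.02,"dy":-0.04,"dz":0,"hand":0.2}]'
python3 -m jog '[{"wx":0,"wy":0,"wz":0,"dx":0,"dy":0,"dz":0,"hand":0.2},{"wx":0,"wy":0,"wz":0,"dx":0,"dy":0,"dz":0,"hand":0.2},{"wx":0,"wy":0,"wz":0,"dx":0,"dy":0,"dz":0,"hand":0.2},{"wx":0,"wy":0,"wz":0,"dx":0,"dy":0,"dz":0,"hand":0.2}]'
python3 look.py w7
```

```text
clock: 21.22
tool_pos: [0.6528, -0.0789, 0.0967]
eef_rot: [0.917, -0.4, -0.0, 0.0]
contact_force: [-0.0, 1.0, -0.1]
opening: 0.542
finger_force: 0.0
clock: 21.63
tool_pos: [0.6461, -0.0822, 0.2225]
eef_rot: [0.917, -0.399, -0.0, -0.0]
contact_force: [0.9, 0.4, 0.1]
opening: 0.797
finger_force: 0.0
clock: 22.05
tool_pos: [0.4983, -0.1863, 0.2866]
eef_rot: [0.917, -0.399, 0.001, 0.0]
contact_force: [0.6, -0.3, 0.2]
opening: 0.799
finger_force: 0.0
clock: 22.47
tool_pos: [0.3665, -0.2853, 0.2862]
eef_rot: [0.915, -0.403, -0.001, 0.001]
contact_force: [0.8, 0.1, 0.1]
opening: 0.8
finger_force: 0.0
clock: 22.8
tool_pos: [0.3733, -0.2815, 0.2854]
eef_rot: [0.917, -0.398, -0.0, -0.0]
contact_force: [-0.1, 0.6, -0.4]
opening: 0.797
finger_force: 0.0
22.8 [ 0.3733 -0.2815  0.2854] [ 9.173e-01 -3.983e-01 -2.000e-04 -2.000e-04] cam [ 0.425 -0.337  0.431]
[[0.733, -0.211], [0.283, -0.631], [-0.266, -0.293], [0.436, 0.363]]
flask_50 0.87 [343, 16, 438, 90] [ 0.343 -0.495]
flask_50 0.69 [236, 108, 283, 158] [ 0.396 -0.309]
flask_50 0.63 [0, 206, 54, 258] [0.556 0.045]
stand 0.85 [3, 96, 82, 244] [ 0.588 -0.058]
stand 0.75 [0, 108, 21, 149] [ 0.65 -0.08]
timer 0.72 [249, 2, 312, 68] [ 0.459 -0.415]
```

View pics/w7.png

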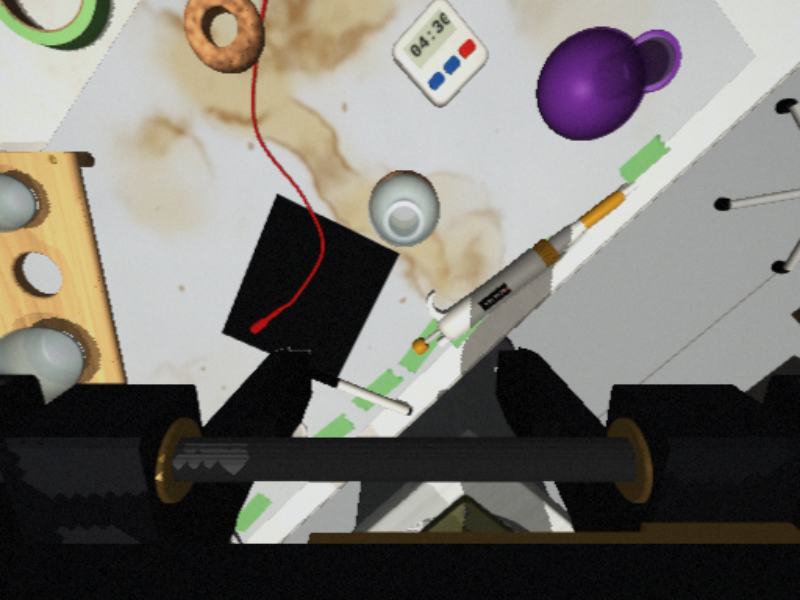

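The view shows the 100 with its ball at (404,207) and rim at (404,217). The timer at (440,52), the purple decoy at (600,82) and the empty 100 hole at (40,273) are clear of the grasp.

```bash
python3 - <<'E'
from h import *
ci=dict(np.load('w7.npz'));m=.64
a=ray(ci,np.array([404,218])*m,.1243)[0];b=ray(ci,np.array([404,207])*m,.0503)[0]
t=np.array(r.get_state()['tool_pos']);print(a,b,t,((a+b)/2-t)[:2]/.25,(.1243-.031-t[2])/.25)
print(ray(ci,np.array([40,273])*m,.045))
E
python3 -m jog '[{"wx":0,"wy":0,"wz":0,"dx":0,"dy":0,"dz":-0.05,"hand":0.25},{"wx":0,"wy":0,"wz":0,"dx":0,"dy":0,"dz":0,"hand":0.25}]'
```

```text
[ 0.39762628 -0.30871694  0.1243    ] [ 0.39768673 -0.30883073  0.0503    ] [ 0.372436   -0.28222041  0.28557742] [ 0.10088203 -0.10621368] -0.7691096829660866
[[ 0.6047569  -0.03160217  0.045     ]]
clock: 23.22
tool_pos: [0.3716, -0.2818, 0.272]
eef_rot: [0.917, -0.399, -0.001, -0.0]
contact_force: [-0.5, -0.3, -0.0]
opening: 0.748
finger_force: 0.0
```

Target is (0.3977, -0.3088) with TCP z at 0.0933.

```bash
python3 -m jog '[{"wx":0,"wy":0,"wz":0,"dx":0.1,"dy":-0.106,"dz":0,"hand":0.25},{"wx":0,"wy":0,"wz":0,"dx":0,"dy":0,"dz":-0.13,"hand":0.25},{"wx":0,"wy":0,"wz":0,"dx":0,"dy":0,"dz":-0.15,"hand":0.25},{"wx":0,"wy":0,"wz":0,"dx":0,"dy":0,"dz":-0.15,"hand":0.25},{"wx":0,"wy":0,"wz":0,"dx":0,"dy":0,"dz":-0.12,"hand":0.25}]'
python3 -m jog '[{"wx":0,"wy":0,"wz":0,"dx":0,"dy":0,"dz":-0.1,"hand":0.3},{"wx":0,"wy":0,"wz":0,"dx":0,"dy":0,"dz":-0.06,"hand":0.3},{"wx":0,"wy":0,"wz":0,"dx":0,"dy":0,"dz":0,"hand":0.3},{"wx":0,"wy":0,"wz":0,"dx":0,"dy":0,"dz":0,"hand":0.3},{"wx":0,"wy":0,"wz":0,"dx":0,"dy":0,"dz":0,"hand":0.3}]'
```

```text
clock: 23.63
tool_pos: [0.3969, -0.3087, 0.1338]
eef_rot: [0.917, -0.399, -0.001, -0.0]
contact_force: [0.3, -0.6, -1.1]
opening: 0.752
finger_force: 0.0
clock: 24.05
tool_pos: [0.3976, -0.3098, 0.0967]
eef_rot: [0.917, -0.4, 0.001, 0.0]
contact_force: [-0.2, -0.2, -0.0]
opening: 0.703
finger_force: 0.0
```

```bash
python3 -m jog '[{"wx":0,"wy":0,"wz":0,"dx":0,"dy":0.004,"dz":-0.01,"hand":0.5},{"wx":0,"wy":0,"wz":0,"dx":0,"dy":0,"dz":0,"hand":1},{"wx":0,"wy":0,"wz":0,"dx":0,"dy":0,"dz":0,"hand":1},{"wx":0,"wy":0,"wz":0,"dx":0,"dy":0,"dz":0,"hand":1},{"wx":0,"wy":0,"wz":0,"dx":0,"dy":0,"dz":0,"hand":1}]' 14
python3 -m jog '[{"wx":0,"wy":0,"wz":0,"dx":0,"dy":0,"dz":0,"hand":1},{"wx":0,"wy":0,"wz":0,"dx":0,"dy":0,"dz":0,"hand":1},{"wx":0,"wy":0,"wz":0,"dx":0,"dy":0,"dz":0,"hand":1},{"wx":0,"wy":0,"wz":0,"dx":0,"dy":0,"dz":0,"hand":1}]'
```

```text
clock: 24.47
tool_pos: [0.3972, -0.3083, 0.0936]
eef_rot: [0.917, -0.4, 0.0, 0.0]
contact_force: [0.3, -0.5, 0.9]
opening: 0.347
finger_force: 0.0
clock: 24.8
tool_pos: [0.3972, -0.3082, 0.0934]
eef_rot: [0.917, -0.4, 0.0, -0.0]
contact_force: [-0.2, 0.3, 2.5]
opening: 0.314
finger_force: 14.0
```

```bash
python3 -m jog '[{"wx":0,"wy":0,"wz":0,"dx":0,"dy":0,"dz":0.03,"hand":1},{"wx":0,"wy":0,"wz":0,"dx":0,"dy":0,"dz":0.08,"hand":1},{"wx":0,"wy":0,"wz":0,"dx":0,"dy":0,"dz":0.14,"hand":1},{"wx":0,"wy":0,"wz":0,"dx":0,"dy":0,"dz":0.14,"hand":1},{"wx":0,"wy":0,"wz":0,"dx":0.03,"dy":0.04,"dz":0.12,"hand":1}]'
python3 -m jog '[{"wx":0,"wy":0,"wz":0,"dx":0.06,"dy":0.08,"dz":0.1,"hand":1},{"wx":0,"wy":0,"wz":0,"dx":0.09,"dy":0.12,"dz":0.04,"hand":1},{"wx":0,"wy":0,"wz":0,"dx":0.09,"dy":0.12,"dz":0,"hand":1},{"wx":0,"wy":0,"wz":0,"dx":0.09,"dy":0.12,"dz":0,"hand":1},{"wx":0,"wy":0,"wz":0,"dx":0.09,"dy":0.12,"dz":0,"hand":1}]'
python3 -m jog '[{"wx":0,"wy":0,"wz":0,"dx":0.09,"dy":0.12,"dz":0,"hand":1},{"wx":0,"wy":0,"wz":0,"dx":0.09,"dy":0.12,"dz":0,"hand":1},{"wx":0,"wy":0,"wz":0,"dx":0.09,"dy":0.12,"dz":0,"hand":1},{"wx":0,"wy":0,"wz":0,"dx":0.07,"dy":0.1,"dz":0,"hand":1},{"wx":0,"wy":0,"wz":0,"dx":0.045,"dy":0.054,"dz":0,"hand":1}]'
python3 -m jog '[{"wx":0,"wy":0,"wz":0,"dx":0,"dy":0,"dz":0,"hand":1},{"wx":0,"wy":0,"wz":0,"dx":0,"dy":0,"dz":0,"hand":1},{"wx":0,"wy":0,"wz":0,"dx":0,"dy":0,"dz":0,"hand":1},{"wx":0,"wy":0,"wz":0,"dx":0,"dy":0,"dz":0,"hand":1}]'
```

```text
clock: 25.22
tool_pos: [0.4024, -0.3004, 0.2231]
eef_rot: [0.916, -0.402, 0.0, 0.001]
contact_force: [0.6, -0.5, -0.5]
opening: 0.317
finger_force: 14.0
clock: 25.63
tool_pos: [0.5099, -0.1566, 0.2564]
eef_rot: [0.917, -0.4, 0.0, -0.0]
contact_force: [-0.2, 0.1, -0.8]
opening: 0.314
finger_force: 14.0
clock: 26.05
tool_pos: [0.6071, -0.0246, 0.2553]
eef_rot: [0.918, -0.397, -0.001, -0.001]
contact_force: [0.2, -0.1, -0.6]
opening: 0.314
finger_force: 14.0
clock: 26.38
tool_pos: [0.6046, -0.0318, 0.2561]
eef_rot: [0.916, -0.401, -0.0, 0.001]
contact_force: [-0.1, 0.0, -1.5]
opening: 0.311
finger_force: 14.0
```

```bash
python3 -m jog '[{"wx":0,"wy":0,"wz":0,"dx":0.005,"dy":0.007,"dz":-0.05,"hand":1},{"wx":0,"wy":0,"wz":0,"dx":0,"dy":0,"dz":-0.05,"hand":1},{"wx":0,"wy":0,"wz":0,"dx":0,"dy":0,"dz":0,"hand":1}]'
python3 look.py w8|head -1
```

```text
clock: 26.63
tool_pos: [0.6049, -0.028, 0.228]
eef_rot: [0.916, -0.4, -0.002, 0.001]
contact_force: [-0.4, 0.3, -0.5]
opening: 0.313
finger_force: 14.0
26.6333 [ 0.6049 -0.028   0.228 ] [ 9.164e-01 -4.003e-01 -2.500e-03  6.000e-04] cam [ 0.657 -0.084  0.374]
```

View pics/w8.png

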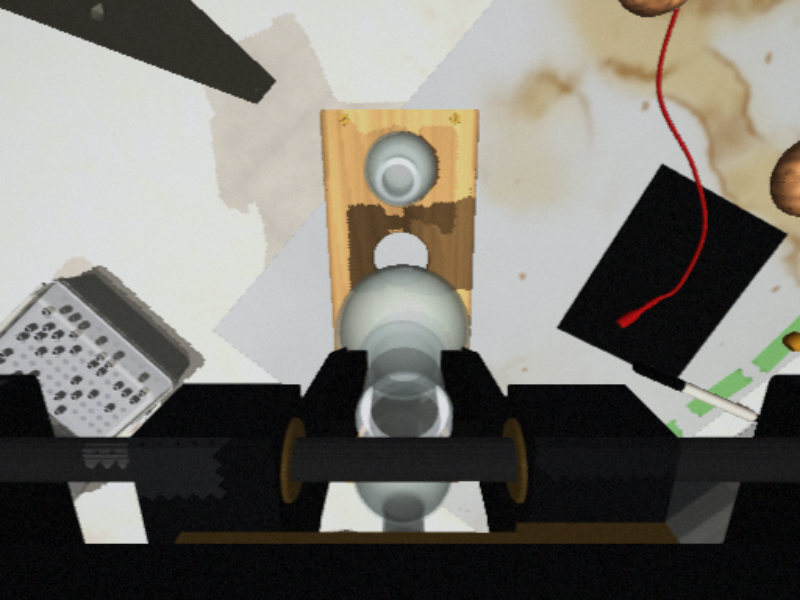

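The view shows the 50 upright in its hole at (400,170) and the 100 held above its own hole at (400,255). I descend.

```bash
python3 -m jog '[{"wx":0,"wy":0,"wz":0,"dx":0,"dy":0,"dz":-0.06,"hand":1},{"wx":0,"wy":0,"wz":0,"dx":0,"dy":0,"dz":-0.12,"hand":1},{"wx":0,"wy":0,"wz":0,"dx":0,"dy":0,"dz":-0.12,"hand":1},{"wx":0,"wy":0,"wz":0,"dx":0,"dy":0,"dz":-0.08,"hand":1},{"wx":0,"wy":0,"wz":0,"dx":0,"dy":0,"dz":-0.05,"hand":1}]'
python3 -m jog '[{"wx":0,"wy":0,"wz":0,"dx":0,"dy":0,"dz":0,"hand":1},{"wx":0,"wy":0,"wz":0,"dx":0,"dy":0,"dz":0,"hand":1}]'
python3 -m jog '[{"wx":0,"wy":0,"wz":0,"dx":0,"dy":0,"dz":-0.01,"hand":1},{"wx":0,"wy":0,"wz":0,"dx":0,"dy":0,"dz":0,"hand":1}]'
```

```text
clock: 27.3
tool_pos: [0.6061, -0.0277, 0.1214]
eef_rot: [0.917, -0.4, -0.001, 0.0]
contact_force: [0.6, -0.3, 0.1]
opening: 0.313
finger_force: 14.0
clock: 27.47
tool_pos: [0.6074, -0.0283, 0.1237]
eef_rot: [0.917, -0.4, 0.0, 0.0]
contact_force: [-0.2, -1.1, -1.0]
opening: 0.312
finger_force: 14.0
clock: 27.63
tool_pos: [0.608, -0.0282, 0.122]
eef_rot: [0.917, -0.4, 0.001, -0.0]
contact_force: [0.2, 0.1, -0.4]
opening: 0.313
finger_force: 14.0
```

```bash
python3 -m jog '[{"wx":0,"wy":0,"wz":0,"dx":-0.007,"dy":-0.005,"dz":-0.015,"hand":1},{"wx":0,"wy":0,"wz":0,"dx":0,"dy":0,"dz":-0.015,"hand":1},{"wx":0,"wy":0,"wz":0,"dx":0,"dy":0,"dz":-0.006,"hand":1},{"wx":0,"wy":0,"wz":0,"dx":0,"dy":0,"dz":0,"hand":1}]'
python3 -m jog '[{"wx":0,"wy":0,"wz":0,"dx":0,"dy":0,"dz":-0.008,"hand":1},{"wx":0,"wy":0,"wz":0,"dx":0,"dy":0,"dz":0,"hand":1}]'
```

```text
clock: 27.97
tool_pos: [0.6061, -0.0294, 0.1122]
eef_rot: [0.917, -0.4, 0.001, -0.0]
contact_force: [0.7, -0.4, 2.9]
opening: 0.315
finger_force: 14.0
clock: 28.13
tool_pos: [0.6074, -0.0293, 0.1112]
eef_rot: [0.917, -0.4, 0.002, -0.001]
contact_force: [2.1, 0.3, 8.3]
opening: 0.311
finger_force: 14.0
```

Seated. I release, rise and back off for a look.

```bash
python3 -m jog '[{"wx":0,"wy":0,"wz":0,"dx":0,"dy":0,"dz":-0.003,"hand":1},{"wx":0,"wy":0,"wz":0,"dx":0,"dy":0,"dz":0.005,"hand":0.6},{"wx":0,"wy":0,"wz":0,"dx":0,"dy":0,"dz":0,"hand":0.4},{"wx":0,"wy":0,"wz":0,"dx":0,"dy":0,"dz":0,"hand":0.2},{"wx":0,"wy":0,"wz":0,"dx":0,"dy":0,"dz":0,"hand":0.2}]' 
python3 -m jog '[{"wx":0,"wy":0,"wz":0,"dx":0,"dy":0,"dz":0.0,"hand":0.2},{"wx":0,"wy":0,"wz":0,"dx":0,"dy":0,"dz":0.06,"hand":0.2},{"wx":0,"wy":0,"wz":0,"dx":0,"dy":0,"dz":0.14,"hand":0.2},{"wx":0,"wy":0,"wz":0,"dx":0,"dy":0,"dz":0.15,"hand":0.2},{"wx":0,"wy":0,"wz":0,"dx":0,"dy":0,"dz":0.15,"hand":0.2}]'
python3 -m jog '[{"wx":0,"wy":0,"wz":0,"dx":-0.06,"dy":0,"dz":0.14,"hand":0.2},{"wx":0,"wy":0,"wz":0,"dx":-0.1,"dy":0,"dz":0.12,"hand":0.2},{"wx":0,"wy":0,"wz":0,"dx":-0.13,"dy":0,"dz":0.1,"hand":0.2},{"wx":0,"wy":0,"wz":0,"dx":-0.13,"dy":0.03,"dz":0.05,"hand":0.2},{"wx":0,"wy":0,"wz":0,"dx":-0.13,"dy":0.04,"dz":0.0,"hand":0.2}]'
python3 -m jog '[{"wx":0,"wy":0,"wz":0,"dx":0,"dy":0,"dz":0,"hand":0.2},{"wx":0,"wy":0,"wz":0,"dx":0,"dy":0,"dz":0,"hand":0.2},{"wx":0,"wy":0,"wz":0,"dx":0,"dy":0,"dz":0,"hand":0.2}]'
python3 look.py w9
python3 - <<'E'
from h import *
ci=dict(np.load('w9.npz'))
im=cv2.imread('pics/w9.png')
o=np.array([.5708,.00866]);u=np.array([.685,-.7285])
for y,k,z in[(.121,50,.064),(.052,100,.068),(-.028,150,.072),(-.119,250,.076)]:
    R,h=F[k];p=o+u*y
    c=proj(ci,[*p,z])[0]/.64;t=proj(ci,[*p,z+h/1e3])[0]/.64
    cv2.drawMarker(im,tuple(int(v) for v in c),(0,0,255),0,12);cv2.drawMarker(im,tuple(int(v) for v in t),(0,200,0),1,12)
cv2.imwrite('pics/w9m.png',im)
im=r.snapshot('side')[:,:,::-1];cv2.imwrite('pics/s9.png',cv2.resize(im[110:270,150:320],None,fx=3.5,fy=3.5,interpolation=2))
E
```

```text
clock: 28.55
tool_pos: [0.6046, -0.0291, 0.1098]
eef_rot: [0.917, -0.4, -0.001, 0.0]
contact_force: [-0.8, -0.1, -0.0]
opening: 0.593
finger_force: 0.0
clock: 28.97
tool_pos: [0.6044, -0.0293, 0.2359]
eef_rot: [0.917, -0.4, -0.001, 0.001]
contact_force: [2.0, 0.5, -0.1]
opening: 0.8
finger_force: 0.0
clock: 29.38
tool_pos: [0.4677, -0.0132, 0.3401]
eef_rot: [0.916, -0.401, 0.002, -0.001]
contact_force: [0.9, 0.1, 1.2]
opening: 0.802
finger_force: 0.0
clock: 29.63
tool_pos: [0.4685, -0.0115, 0.3378]
eef_rot: [0.917, -0.399, 0.001, -0.0]
contact_force: [0.5, -0.9, 0.0]
opening: 0.798
finger_force: 0.0
29.6333 [ 0.4685 -0.0115  0.3378] [ 9.168e-01 -3.993e-01  5.000e-04 -1.000e-04] cam [ 0.52  -0.067  0.484]
[[0.872, 0.075], [0.358, -0.402], [-0.264, -0.016], [0.535, 0.729]]
flask_50 0.9 [174, 169, 228, 234] [0.483 0.115]
flask_50 0.6 [171, 110, 225, 165] [0.554 0.035]
flask_50 0.57 [168, 4, 211, 49] [ 0.661 -0.077]
flask_50 0.56 [168, 55, 219, 102] [ 0.613 -0.027]
stand 0.81 [151, 2, 244, 216] [0.582 0.003]
```

View pics/w9m.png

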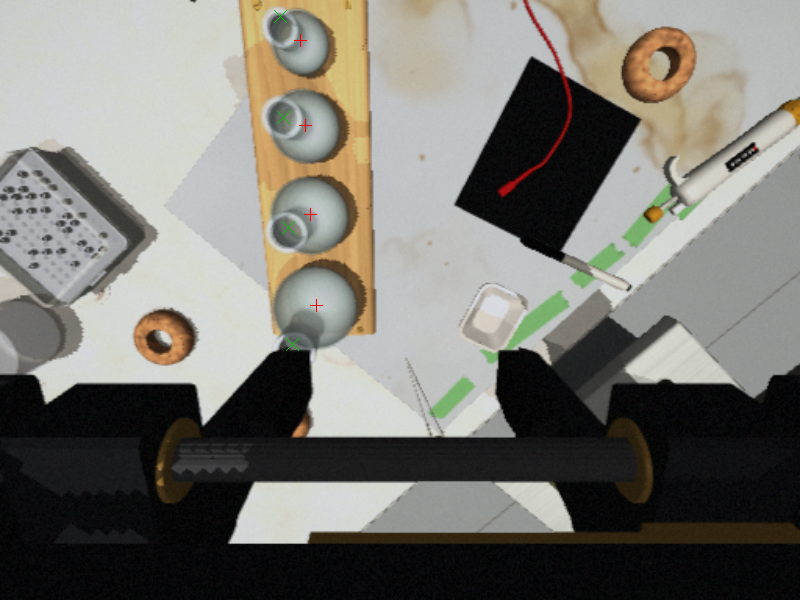

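View pics/s9.png

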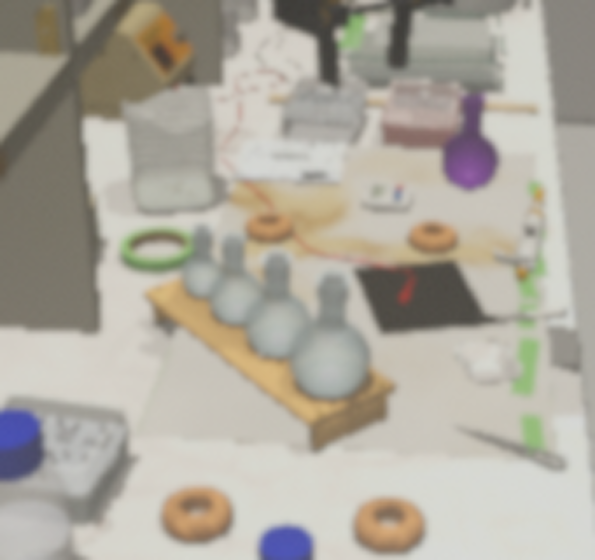

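Both views show all four flasks seated and upright in size order, with their rims at the predicted marks. The gripper is clear, so I hand the job in.

```bash
python3 -c "
from plant import r
print(r.finish_job())"
```

```text
the job is handed in; nothing more can be done
None
```

All four flasks are seated upright in the stand in order of size, with the bottle, timer and purple flask left untouched, and the job is handed in (no verdict was returned).

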